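# Build up the zigzag bracelet stand

## Task

Build up the bracelet display on its black stand: lock the dark L-shaped step onto the fixed bottom step, then the pale step on the dark one, with the heels alternating end to end so that the pile stays balanced. Each step's tongue is tilted in under the overhanging heel lip of the step below and the step then levelled, so that it lies flat and fully home over the rib. Let go of everything and leave the bowl, the jar and the ring cone where they are.

Things in the scene. Friction and masses are not known exactly. Their poses are not given: they have to be found in the camera images.
- bottom_step (a point): Mid-brown L-shaped wooden step fixed on a black board (210 x 90 x 20 mm) fixed to the table. All three steps are alike: 150 long (x), 50 wide (y), plate 22 thick, heel at the -x end, tongue at the +x end. Point: middle of the plate (mid length, width and thickness), 31 mm above the table. x runs from heel to tongue, z up. x values below are from the plate middle.
- bottom_heel (a point): Top of the bottom step's heel, mid width, x = -70, 30 mm above the plate middle. Every heel: back wall 10 thick (x -75 to -65), 41 mm high from the step's underside; from its top a lip 7 thick overhangs the plate to x = -51, leaving a slot 14 deep and 12 high between plate and lip, open to +x.
- bottom_rib (a point): Top of the rib on the bottom step's plate, at x = 48, 19 mm above the plate middle. Every step has this rib: 8 mm along x, 26 along y, 8 high. It fits a pocket in every step's underside at x = -35: 11 along x, 32 along y, 10 deep (play 1.5 mm either way along x, 3 across).
- bottom_tongue (a point): Tip of the bottom step's tongue at its underside, x = 75, 11 mm below the plate middle. Every tongue: last 18 mm (x 57 to 75), only 7 thick, flush with the underside. Tongue plus rib height (15) exceeds the 12 mm slot, so a step cannot slide in level: heel raised 5 to 10 degrees it can.
- dark_step (a point): Middle of the plate of the loose dark brown step (about 0.14 kg, lying level on its underside); axes as for the bottom step. Locked on a lower step it is turned end for end: its plate middle is 13 mm towards the lower step's +x and 22 mm higher, its tongue 11 mm under the lip with 3 mm left before the back wall, the lower rib in its pocket.
- dark_heel (a point): Top of the dark step's heel, mid width: 70 mm towards the heel (-x) and 30 mm above its plate middle.
- pale_step (a point): Middle of the plate of the loose pale step (about 0.14 kg, lying level on its underside); axes as for the bottom step. It locks on the dark step just as the dark one on the bottom step, and so ends straight above the bottom step, pointing the same way, 44 mm higher.
- pale_heel (a point): Top of the pale step's heel, mid width: 70 mm towards the heel (-x) and 30 mm above its plate middle.
- dark: The whole dark step; origin at the middle of its underside, same axes as its plate middle.
- pale: The whole pale step; origin at the middle of its underside, same axes as its plate middle.
- bowl: Bystander: terracotta bowl, 90 mm across, 35 mm high; origin at the centre of its underside.
- jar: Bystander: amber jar with black lid, 56 mm across, 50 mm high; origin at the centre of its underside.
- cone: Bystander: wooden ring cone, 52 mm across, 70 mm high; origin at the centre of its underside.
There are look-alikes about, which are no part of the job. Leave any turquoise look-alike of the dark alone. Leave any red or yellow look-alike of the pale alone.

How it is judged:
By the outcome, as a careful person would: the job done as asked, in the order asked, and still so for the second after the job is handed in, with the robot touching nothing.
It also fails if it takes over 61 s, if anything falls off the work surface, if the arm or the gripper's body presses on something with over 40 N, if the wrist force passes 120 N, or if a joint passes its speed limit or range.

## Robot

A 6-joint arm with a two-finger parallel gripper is mounted at the origin on the work surface. World frame = base frame: x ahead of the robot, y to its left, z up, the work surface at z = 0. Lengths are in mm, angles in rad, forces in N, time in s.
With the tool pointing down it reaches from about 350 to 775 mm from the base axis. Payload 7.3 kg.
Tool frame: the origin (TCP) lies between the finger pads; the fingertips stand 14 mm ahead of it and the grasp point (between the pads) lies 5 mm behind it; y points along the fingers, z is the direction in which the jaws open and shut, and the axes are right-handed (so a half turn about y gives the same grasp; the last joint's range is limited). The gripper opens to 92 mm and grips with 3 to 60 N. Pads are 19 mm wide; open, the fingers measure 130 mm over their backs; the gripper's body (75 mm by 190 mm) begins 47 mm behind the grasp point.
Start: joints at [-1.347, 0.342, 1.524, -0, 1.275, -0.146], TCP at [189.773, -489.52, 240.741] pointing down, gripper open.
Joint ranges: [-2.53, 2.53], [-0.77, 2.02], [0.04, 2.7], [-1, 4.14], [0.28, 2.66], [-3.11, 3.11]. Speed limits (rad/s): [2.57, 2.57, 3.14, 3.14, 3.14, 3.14].

## Interface

Orientations are given as [roll, pitch, yaw] about the fixed x, y, z axes, in that order (R = Rz(yaw) Ry(pitch) Rx(roll)).
In Python, from plant import bot, vision, order gives the robot as it stands.
- The arm moves only by the tool apply_moves, never from a script. Its argument "rows" is a list of rows, each a list of 3 entries, a list of its own where there are three numbers: the shift along the tool's x, y, z in cm, then the turn about the tool's y in rad, then the finger opening in cm, from 0 to 9.18. A call has 1 to 5 rows; each row is the pose to reach, as a shift and turn from the pose measured when the call began, along the tool's axes at that moment; what a row does not reach only later rows make up. A row lasts 1/8 s, in which the tool goes at most 62.5 mm and 10.7 degrees, less where a joint would pass 70% of its speed; a pose out of reach is approached as far as the arm can. A call with a gripper value outside its range is refused whole. The fingers move at their own pace and stop on an object; the grip force is fixed at half the most. Time passes only in rows, so rows that repeat a pose let the fingers close. It gives the time, the measured TCP pose, the force and the opening at its end, in the units of the state.
- bot.get_obs(): the state, without advancing time (a new reading comes with each control period).
- vision.capture(name): name is "scene" or "top" or "wrist"; returns the picture (480x640x3 uint8, red, green, blue); there is no depth.
- vision.camera_info(name): a dict with "mtx" (3x3 intrinsics, pixels), "rvec" (rotation vector, rad) and "tvec" (3), from world to camera coordinates, as OpenCV has them. Camera axes: x right, y down, z forward; pixel columns grow to the right and rows downward; lengths in mm; the calibration is good to about 2 mm. The wrist camera is an equidistant fisheye: a pixel r from the principal point sees the ray r / f radians off the axis. A picture is of the moment at which its call begins: read the wrist's pose just before it. camera_info takes no time and is no camera call; for the wrist camera it gives the pose at the moment of the call.
- order.close_job(): hands the job in, once; it reports no verdict.
The state is a dict: "time": time; "joint_positions": joint angles; "dq": joint speeds; "tau": joint torques, N m; "tool_pos": TCP position; "tcp_rot": TCP orientation; "contact_force": force on the tool from outside, world axes, zero at the start; "moment": the same for the moment, N m; "grip_width": finger opening in mm.
Only numpy, scipy, OpenCV 4.12 (cv2) and the standard library are available. Lean on these libraries where they do the work, as an engineer would, in place of code of your own. Each camera call takes 0.05 s, during which the arm holds its last target.

## Working session

There is one attempt and no reset: what is moved stays moved. The work goes in short steps, Python scripts to look and compute and a tool call to move; the robot and the scene stay as the last step left them, time stands still between calls to the robot, and variables do not carry over. Pictures are saved under pics/ and viewed, and the job is handed in when it is done.

Besides the shell and the picture viewer there is one more tool, called after "Call:" as name(argument=value, ...), one argument or row to a line, values as JSON. apply_moves: Moves the arm, as the interface text tells. Its arguments: {"type":"object","properties":{"rows":{"type":"array","items":{"type":"array"}}},"required":["rows"]}

```bash
ls; mkdir -p pics
python3 - <<'E'
from plant import bot, vision, order
import cv2, json
o=bot.get_obs(); print({k:o[k] for k in ('time','tool_pos','tcp_rot','grip_width','contact_force')})
for n in ("scene","top","wrist"):
    im=vision.capture(n); cv2.imwrite(f"pics/{n}0.png",im[:,:,::-1]); print(n,vision.camera_info(n))
E
```

```text
pics
{'time': 0.0, 'tool_pos': array([ 189.67355464, -489.12554728,  240.03877605]), 'tcp_rot': array([-1.57233294e+00,  2.15111127e-04, -2.77181000e+00]), 'grip_width': 91.7924365072632, 'contact_force': array([-0.10936321,  0.25954841, -0.7029942 ])}
scene {'mtx': array([[574.17920553,   0.        , 316.91894299],
       [  0.        , 574.17920553, 229.7817859 ],
       [  0.        ,   0.        ,   1.        ]]), 'rvec': array([ 1.87290078,  1.36282693, -0.6760375 ]), 'tvec': array([-199.61543017, -236.68943464, 1660.74207961])}
top {'mtx': array([[476.30245318,   0.        , 327.75634753],
       [  0.        , 476.30245318, 234.01067918],
       [  0.        ,   0.        ,   1.        ]]), 'rvec': array([ 2.1684783 , -2.11962436,  0.2267752 ]), 'tvec': array([ 26.03231513, 533.40499497, 876.9913277 ])}
wrist {'mtx': array([[371.64829954,   0.        , 318.70459475],
       [  0.        , 371.64829954, 236.5358384 ],
       [  0.        ,   0.        ,   1.        ]]), 'rvec': array([-2.38626931,  1.63459016,  0.24296187]), 'tvec': array([-523.68608157,  -35.85060892,  391.56519262])}
```

View pics/scene0.png

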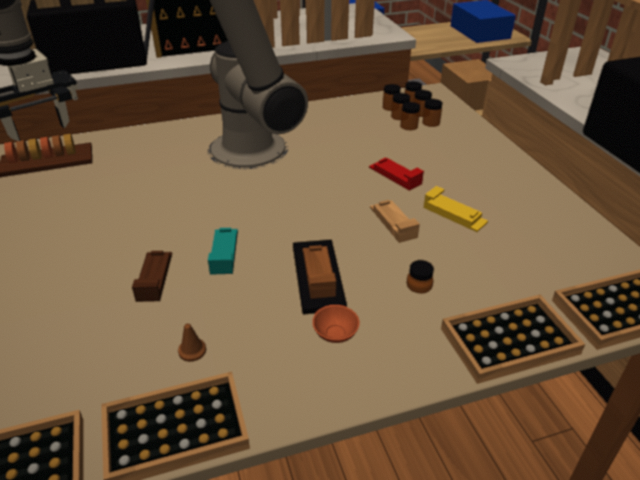

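View pics/top0.png

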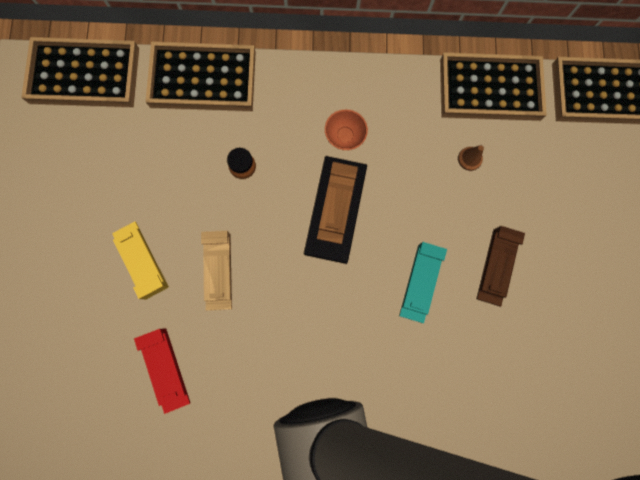

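View pics/wrist0.png

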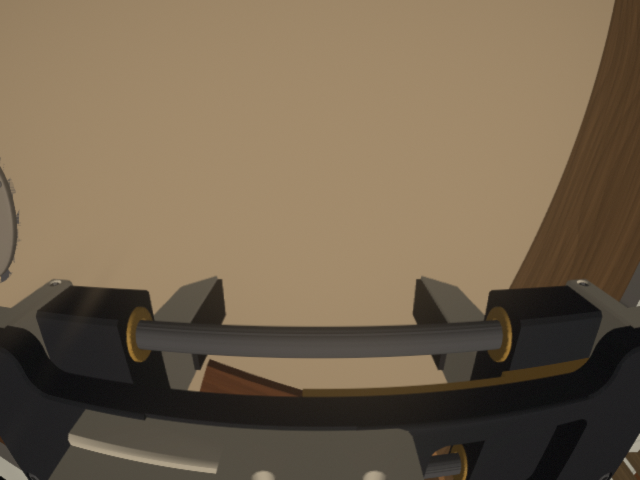

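```bash
cat > h.py <<'E'
import numpy as np, cv2
from plant import bot, vision, order
from scipy.spatial.transform import Rotation as Ro
def cam(name):
    i=vision.camera_info(name); R=cv2.Rodrigues(i['rvec'])[0]; t=np.array(i['tvec']); return dict(K=i['mtx'],R=R,t=t,C=-R.T@t,fish=name=='wrist')
def ray(c,uv):
    uv=np.atleast_2d(np.asarray(uv,float)); K=c['K']; a=(uv-[K[0,2],K[1,2]])/[K[0,0],K[1,1]]
    if c['fish']:
        r=np.linalg.norm(a,axis=1,keepdims=True); d=np.hstack([a/np.maximum(r,1e-9)*np.sin(r),np.cos(r)])
    else: d=np.hstack([a,np.ones((len(a),1))])
    d=d@c['R']; return d/np.linalg.norm(d,axis=1,keepdims=True)
def onz(c,uv,z):
    d=ray(c,uv); return c['C']+d*((z-c['C'][2])/d[:,2])[:,None]
def proj(c,P):
    P=np.atleast_2d(P); p=P@c['R'].T+c['t']; K=c['K']
    if c['fish']:
        rr=np.linalg.norm(p[:,:2],axis=1,keepdims=True); th=np.arctan2(rr[:,0],p[:,2])[:,None]; a=p[:,:2]/np.maximum(rr,1e-9)*th
    else: a=p[:,:2]/p[:,2:]
    return a*[K[0,0],K[1,1]]+[K[0,2],K[1,2]]
def tri(c1,u1,c2,u2):
    d1=ray(c1,u1)[0];d2=ray(c2,u2)[0]; A=np.stack([d1,-d2],1); s=np.linalg.lstsq(A,c2['C']-c1['C'],rcond=None)[0]
    p=c1['C']+s[0]*d1;q=c2['C']+s[1]*d2; return (p+q)/2,np.linalg.norm(p-q)
def toolR(o): return Ro.from_euler('xyz',o['tcp_rot']).as_matrix()
def tmove(o,target,R=None):
    "shift in cm along tool axes to reach world target"
    return toolR(o).T@(np.asarray(target)-o['tool_pos'])/10
def st():
    o=bot.get_obs(); print('t %.2f'%o['time'],'pos',o['tool_pos'].round(1),'rot',o['tcp_rot'].round(3),'F',o['contact_force'].round(1),'M',o['moment'].round(2),'w %.1f'%o['grip_width']); return o
E
python3 - <<'E'
from h import *
o=bot.get_obs(); R=toolR(o); print(R.round(3))
w=cam('wrist'); print('wrist cam in tool', R.T@(w['C']-o['tool_pos']), 'axes', (R.T@w['R'].T).round(3))
for n in('scene','top'): c=cam(n); print(n,c['C'].round(0))
t=cv2.imread('pics/top0.png')
crop=t[140:340,190:540]; cv2.imwrite('pics/top0c.png',cv2.resize(crop,None,fx=2.2,fy=2.2,interpolation=cv2.INTER_CUBIC))
s=cv2.imread('pics/scene0.png')
cv2.imwrite('pics/scene0c.png',cv2.resize(s[150:370,120:440],None,fx=2.4,fy=2.4,interpolation=cv2.INTER_CUBIC))
c=cam('top')
for nm,uv in dict(bot=(337,205),dark=(501,266),turq=(423,283),pale=(216,270),red=(162,370),yel=(138,260),bowl=(346,128),jar=(240,160),cone=(471,157)).items(): print(nm,onz(c,uv,20).round(0))
E
```

```text
[[-0.932 -0.     0.361]
 [-0.361  0.001 -0.932]
 [-0.    -1.    -0.001]]
wrist cam in tool [ -77.91627967 -143.88457316   -0.24570094] axes [[ 0.001  0.958  0.288]
 [ 0.001 -0.288  0.958]
 [ 1.    -0.    -0.001]]
scene [1453. -254.  823.]
top [370.  68. 955.]
bot [[597.  20.  20.]]
dark [[ 482. -310.   20.]]
turq [[ 444. -153.   20.]]
pale [[460. 254.  20.]]
red [[270. 343.  20.]]
yel [[476. 406.  20.]]
bowl [[763.   4.  20.]]
jar [[686. 219.  20.]]
cone [[ 708. -257.   20.]]
```

```bash
ls pics
```

```text
scene0.png
scene0c.png
top0.png
top0c.png
wrist0.png
```

View pics/top0c.png

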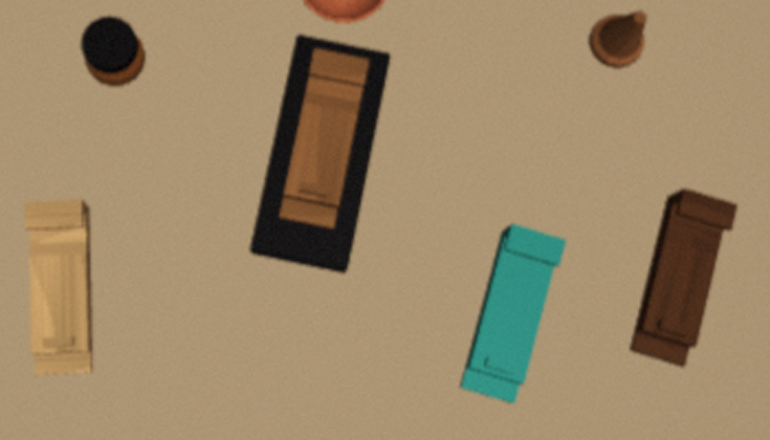

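View pics/scene0c.png

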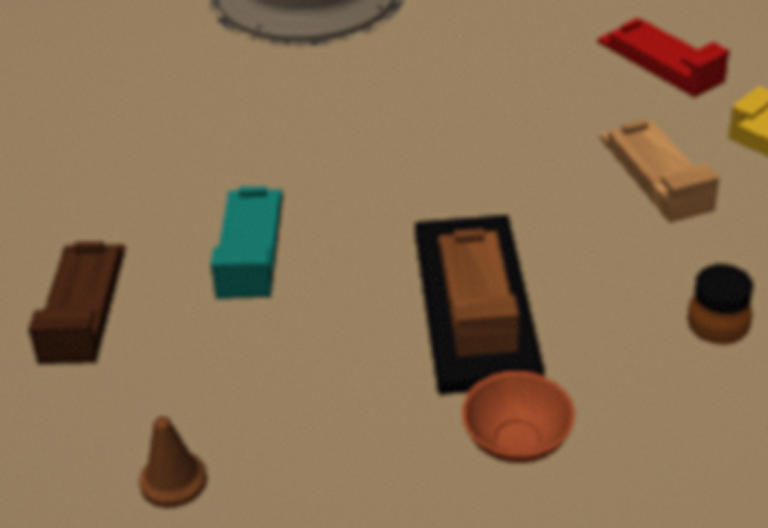

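```bash
cat >> h.py <<'E'
def mask(im,kind):
    "im RGB"
    h=cv2.cvtColor(im,cv2.COLOR_RGB2HSV); H,S,V=[h[...,i].astype(int) for i in range(3)]
    if kind=='dark': m=(V<95)&(S>90)&(H<18)
    if kind=='pale': m=(V>150)&(S>100)&(H>8)&(H<25)
    if kind=='mid': m=(S>115)&(V>50)&(V<190)&(H<18)
    if kind=='black': m=(V<45)
    return cv2.morphologyEx(m.astype(np.uint8)*255,cv2.MORPH_OPEN,np.ones((3,3)))
def blobs(m,amin=200):
    cs,_=cv2.findContours(m,cv2.RETR_EXTERNAL,cv2.CHAIN_APPROX_NONE)
    return [c for c in cs if cv2.contourArea(c)>amin]
E
python3 - <<'E'
from h import *
t=cv2.imread('pics/top0.png')[:,:,::-1].copy()
for p in [(501,266),(490,298),(216,270),(215,240),(337,205),(340,175),(260,300)]:
    print(p,t[p[1],p[0]],cv2.cvtColor(t[p[1]:p[1]+1,p[0]:p[0]+1],cv2.COLOR_RGB2HSV)[0,0])
c=cam('top')
for k in ('dark','pale','mid','black'):
    for b in blobs(mask(t,k)):
        r=cv2.minAreaRect(b); print(k,cv2.contourArea(b),np.round(r[0]),np.round(r[1]),round(r[2],1))
E
```

```text
(501, 266) [79 47 27] [ 12 168  79]
(490, 298) [81 47 27] [ 11 170  81]
(216, 270) [184 146  94] [ 17 125 184]
(215, 240) [180 141  91] [ 17 126 180]
(337, 205) [126  84  47] [ 14 160 126]
(340, 175) [111  71  41] [ 13 161 111]
(260, 300) [170 148 114] [ 18  84 170]
dark 2046.0 [499. 265.] [31. 77.] 16.9
dark 270.5 [472. 156.] [18. 19.] 90.0
dark 318.5 [491. 113.] [99. 10.] 2.7
dark 321.5 [200. 106.] [102.   4.] 1.8
dark 219.0 [601.  64.] [76.  4.] 2.1
dark 536.0 [584. 109.] [104.  49.] 35.7
dark 373.0 [504.  66.] [107.  43.] 28.8
dark 496.5 [93. 96.] [ 51. 123.] 64.3
dark 266.0 [202.  49.] [94.  4.] 2.2
dark 451.0 [70. 51.] [ 45. 113.] 65.3
dark 262.5 [564.  22.] [63.  5.] 2.2
dark 271.0 [495.  19.] [64.  5.] 2.1
dark 267.0 [426.  16.] [65.  5.] 2.1
dark 299.0 [356.  13.] [65.  6.] 2.2
dark 282.5 [286.  11.] [66.  5.] 2.2
dark 713.5 [606.  12.] [66. 13.] 2.3
dark 282.0 [215.   8.] [66.  5.] 2.3
dark 777.0 [539.   9.] [72. 13.] 2.4
dark 284.0 [142.   5.] [67.  5.] 2.2
dark 775.5 [467.   6.] [71. 13.] 2.0
dark 605.0 [395.   5.] [10. 70.] 90.0
dark 399.0 [322.   4.] [ 7. 68.] 90.0
dark
[... 727 characters left out ...]
  5.] 2.4
mid 719.5 [467.   6.] [69. 12.] 2.3
mid 568.5 [395.   5.] [10. 68.] 90.0
mid 371.5 [322.   4.] [ 7. 67.] 90.0
mid 240.5 [71.  2.] [66.  5.] 1.8
black 2928.5 [441. 467.] [169.  30.] 16.9
black 532.0 [331. 444.] [34. 69.] 45.8
black 1141.0 [316. 411.] [20. 83.] 77.9
black 4167.5 [336. 209.] [ 44. 100.] 11.9
black 437.5 [240. 160.] [24. 23.] 90.0
black 2710.5 [601.  89.] [77. 47.] 2.0
black 3251.0 [493.  85.] [92. 47.] 2.1
black 3501.5 [201.  75.] [94. 48.] 2.5
black 3508.5 [80. 71.] [95. 49.] 2.0
black 224.0 [628.  34.] [13. 22.] 90.0
black 536.5 [492.  30.] [13. 55.] 90.0
black 255.5 [330.  22.] [13. 36.] 90.0
black 531.5 [151.  16.] [51. 14.] 2.7
black 483.0 [27. 11.] [55. 14.] 3.2
```

Run:
```python
from h import *
o=bot.get_obs()
u=np.array([np.cos(np.radians(163)),np.sin(np.radians(163)),0])
print(tmove(o,np.array([482,-310,190])-30*u))
```

```text
[-36.08618613   5.03083485  -4.28443299]
```

Call:
apply_moves(
  rows=[
    [[-36, 5, -4.3], 0.66, 9],
    [[-36, 5, -4.3], 0.66, 9],
    [[-36, 5, -4.3], 0.66, 9],
    [[-36, 5, -4.3], 0.66, 9],
    [[-36, 5, -4.3], 0.66, 9],
  ],
)

```text
time: 0.78
tool_pos: [448.1, -351.9, 199.9]
tcp_rot: [-1.572, -0.001, 2.849]
contact_force: [-0.2, -1.0, -0.0]
grip_width: 90.2
```

Call:
apply_moves(
  rows=[
    [[-5, 1, -5], 0, 9],
    [[-5, 1, -5], 0, 9],
  ],
)

```text
time: 1.02
tool_pos: [512.7, -315.6, 188.5]
tcp_rot: [-1.573, -0.002, 2.854]
contact_force: [-0.2, 0.1, -1.1]
grip_width: 89.9
```

Run:
```python
from h import *
st(); w=cam('wrist'); im=vision.capture('wrist'); cv2.imwrite('pics/w1.png',im[:,:,::-1]); np.save('pics/w1.npy',np.array([w],dtype=object))
```

```text
t 1.02 pos [ 512.7 -315.6  188.5] rot [-1.573e+00 -2.000e-03  2.854e+00] F [-0.2  0.1 -1.1] M [ 0.04  0.03 -0.02] w 89.9
```

View pics/w1.png

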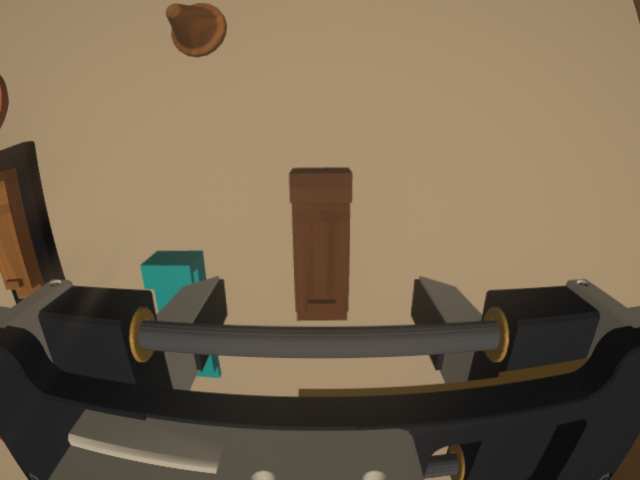

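Run:
```python
import cv2
s=cv2.imread('pics/w1.png')
cv2.imwrite('pics/w1c.png',cv2.resize(s[160:345,270:375],None,fx=3.2,fy=3.2,interpolation=cv2.INTER_CUBIC))
```

```text
(no output)
```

View pics/w1c.png

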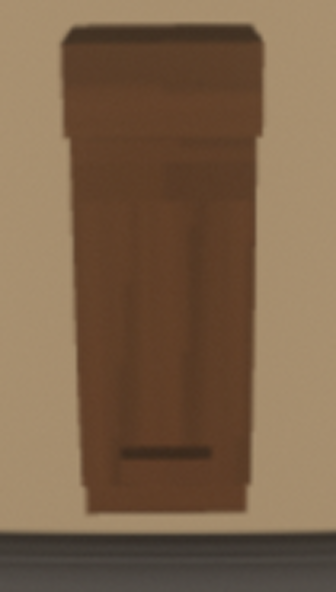

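Run:
```python
from h import *
w=np.load('pics/w1.npy',allow_pickle=True)[0]
q=lambda l:[(x/3.2+270-.34,y/3.2+160-.34) for x,y in l]
heel=onz(w,q([(63,42),(262,42),(263,136),(64,136)]),41)
tong=onz(w,q([(87,513),(247,513)]),7)
sh=onz(w,q([(82,485),(252,485)]),22)
rib=onz(w,q([(121,447),(211,447)]),30)
for n,a in(('heel',heel),('tong',tong),('sh',sh),('rib',rib)): print(n,a.round(1).tolist())
print('widths',np.linalg.norm(heel[0]-heel[1]),np.linalg.norm(heel[3]-heel[2]),np.linalg.norm(tong[0]-tong[1]),'sh',np.linalg.norm(sh[0]-sh[1]),'lip len',np.linalg.norm(heel[0]-heel[3]))
hb=(heel[0]+heel[1])/2; hl=(heel[2]+heel[3])/2; tt=(tong[0]+tong[1])/2
d=(tt-hb)[:2]; L=np.linalg.norm(d); a=np.degrees(np.arctan2(d[1],d[0])); print('L',L,'ang',a, 'mid',((hb+tt)/2)[:2])
print('lip->tip',np.linalg.norm((tt-hl)[:2]),'expect126')
t=cv2.imread('pics/top0.png')
cv2.imwrite('pics/t_d.png',cv2.resize(t[215:315,465:535],None,fx=6,fy=6,interpolation=cv2.INTER_CUBIC))
```

```text
heel [[559.9, -304.6, 41.0], [546.1, -351.5, 41.0], [523.1, -345.4, 41.0], [537.2, -297.7, 41.0]]
tong [[415.7, -263.0, 7.0], [401.5, -311.0, 7.0]]
sh [[433.2, -268.0, 22.0], [419.0, -316.1, 22.0]]
rib [[445.8, -284.2, 30.0], [438.6, -308.6, 30.0]]
widths 48.966774926571794 49.78175550843731 50.05606010180859 sh 50.16479483473559 lip len 23.705183922920153
L 150.08858176197836 ang 164.11825468613733 mid [ 480.82159778 -307.50489601]
lip->tip 126.38506372752397 expect126
```

View pics/t_d.png

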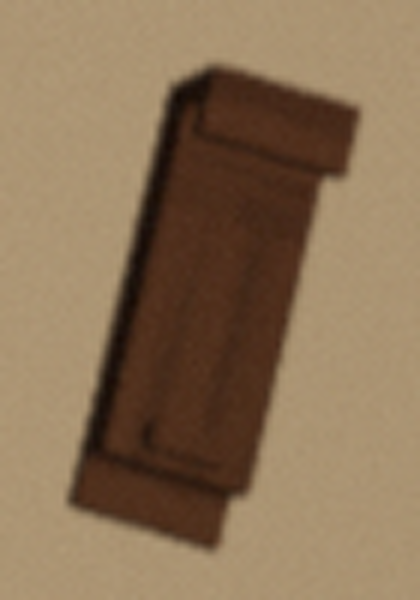

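Run:
```python
from h import *
w=np.load('pics/w1.npy',allow_pickle=True)[0]; c=cam('top')
q=lambda x,y:(x/3.2+270-.34,y/3.2+160-.34)
p=lambda x,y:(465+x/6-.42,215+y/6-.42)
print(tri(w,q(262,42),c,p(358,108)), tri(w,q(263,136),c,p(343,178)), tri(w,q(87,513),c,p(70,503)),tri(w,q(247,513),c,p(216,548)), tri(w,q(252,485),c,p(243,493)))
```

```text
(array([ 546.37119266, -351.33706565,   41.92491172]), np.float64(0.44534979117097284)) (array([ 523.14518222, -345.41840915,   40.86868753]), np.float64(0.06568329038423099)) (array([ 416.41707588, -262.75873956,    7.50506719]), np.float64(1.016086628089588)) (array([ 402.69972554, -310.84524191,    8.5660879 ]), np.float64(0.6947230777092354)) (array([ 419.97556497, -315.46632438,   22.65639238]), np.float64(1.75309385469446))
```

Run:
```python
from h import *
o=bot.get_obs(); c=cam('top')
print(onz(c,(337,203),45),onz(c,(336,209),20))
u=np.array([np.cos(np.radians(168)),np.sin(np.radians(168)),0])
m=onz(c,(337,203),45)[0]; m[2]=215
print(tmove(o,m-30*u))
```

```text
[[595.40591677  21.1474251   45.        ]] [[589.10795885  21.68639803  20.        ]]
[ -1.35474815  -2.5665021  -34.95017188]
```

Call:
apply_moves(
  rows=[
    [[-1.4, -2.6, -7], -0.07, 9],
    [[-1.4, -2.6, -14], -0.07, 9],
    [[-1.4, -2.6, -21], -0.07, 9],
    [[-1.4, -2.6, -28], -0.07, 9],
    [[-1.4, -2.6, -35], -0.07, 9],
  ],
)

```text
time: 1.7
tool_pos: [612.3, -27.5, 215.6]
tcp_rot: [-1.572, -0.002, 2.921]
contact_force: [1.1, -0.6, -0.3]
grip_width: 89.7
```

Run:
```python
from h import *
o=st();print(o['joint_positions'].round(2))
```

```text
t 1.70 pos [612.3 -27.5 215.6] rot [-1.572e+00 -2.000e-03  2.921e+00] F [ 1.1 -0.6 -0.3] M [ 0.01 -0.01  0.01] w 89.7
[-0.17  0.52  1.3   0.    1.32  1.62]
```

Call:
apply_moves(
  rows=[
    [[-0.2, 0, -4.4], 0, 9],
    [[-0.2, 0, -4.4], 0, 9],
  ],
)

```text
time: 1.95
tool_pos: [623.7, 16.6, 215.7]
tcp_rot: [-1.573, -0.002, 2.924]
contact_force: [0.2, -0.4, 0.2]
grip_width: 90.0
```

Run:
```python
from h import *
st(); w=cam('wrist'); im=vision.capture('wrist'); cv2.imwrite('pics/w2.png',im[:,:,::-1]); np.save('pics/w2.npy',np.array([w],dtype=object))
cv2.imwrite('pics/w2c.png',cv2.resize(im[100:345,240:400,::-1],None,fx=2.4,fy=2.4,interpolation=cv2.INTER_CUBIC))
```

```text
t 1.95 pos [623.7  16.6 215.7] rot [-1.573e+00 -2.000e-03  2.924e+00] F [ 0.2 -0.4  0.2] M [0.02 0.02 0.02] w 90.0
```

View pics/w2c.png

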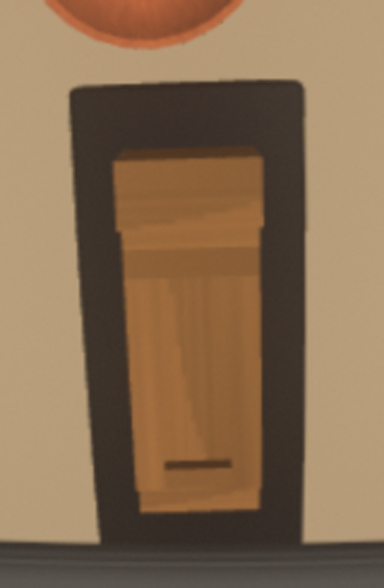

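```bash
cat >> h.py <<'E'
def pose(heel,tong,pr=True):
    "heel: back L,R, lip R,L ; tong: L,R"
    hb=(heel[0]+heel[1])/2; hl=(heel[2]+heel[3])/2; tt=(tong[0]+tong[1])/2
    d=(tt-hb)[:2]; L=np.linalg.norm(d); a=np.degrees(np.arctan2(d[1],d[0])); u=d/L
    v=lambda p,q:np.degrees(np.arctan2(*((p-q)[:2][::-1])))-90
    print('widths',[round(float(np.linalg.norm(x-y)),1) for x,y in((heel[0],heel[1]),(heel[3],heel[2]),(tong[0],tong[1]))],'L',L.round(1),'lip-tip',np.linalg.norm((tt-hl)[:2]).round(1),'ang',a.round(2),'cross angs',[round(float(v(x,y)),1) for x,y in((heel[1],heel[0]),(heel[2],heel[3]),(tong[1],tong[0]))],'mids',((hb+tt)/2)[:2].round(1),(hl[:2]+u*51).round(1),(tt[:2]-u*75).round(1))
E
python3 - <<'E'
from h import *
w=np.load('pics/w2.npy',allow_pickle=True)[0]; c=cam('top')
q=lambda l:[(x/2.4+240-.3,y/2.4+100-.3) for x,y in l]
heel=onz(w,q([(113,158),(263,156),(263,228),(117,231)]),61)
tong=onz(w,q([(140,514),(259,510)]),27)
pose(heel,tong); print(heel.round(1),tong.round(1))
t=cv2.imread('pics/top0.png')
cv2.imwrite('pics/t_b.png',cv2.resize(t[150:270,295:380],None,fx=5,fy=5,interpolation=cv2.INTER_CUBIC))
E
```

```text
widths [50.3, 49.7, 50.3] L 151.4 lip-tip 126.6 ang 169.25 cross angs [-191.7, -191.3, -190.3] mids [596.2  21.9] [596.  22.] [595.5  22. ]
[[675.6  32.3  61. ]
 [665.4 -16.9  61. ]
 [641.3 -11.9  61. ]
 [651.   36.8  61. ]] [[526.3  60.7  27. ]
 [517.3  11.2  27. ]]
```

View pics/t_b.png

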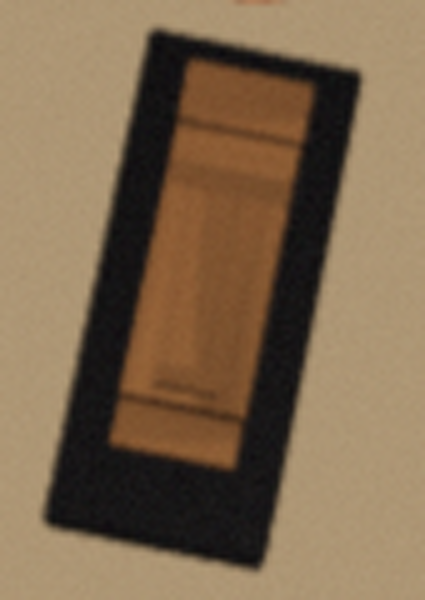

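Run:
```python
from h import *
w=np.load('pics/w2.npy',allow_pickle=True)[0]; c=cam('top')
q=lambda x,y:(x/2.4+240-.3,y/2.4+100-.3)
p=lambda x,y:(295+x/5-.4,150+y/5-.4)
for a,b in (((263,156),(316,84)),((113,158),(187,57)),((263,228),(304,146)),((117,231),(176,118)),((140,514),(110,446)),((259,510),(236,470))):
    print(*[np.round(x,1) for x in tri(w,q(*a),c,p(*b))])
x=onz(c,[p(151,30),p(361,73),p(263,570),p(45,522)],20); print(x.round(1)); 
print(np.degrees(np.arctan2(*((x[3]+x[2]-x[0]-x[1])[:2][::-1]))), x.mean(0))
y=onz(c,[p(187,57),p(316,84)],61).mean(0),onz(c,[p(110,446),p(236,470)],27).mean(0); d=y[1]-y[0]; print(y,np.degrees(np.arctan2(d[1],d[0])),(y[0]+y[1])/2)
o=bot.get_obs()
m=np.array([480.8,-307.5,100]); u=np.array([np.cos(np.radians(164.1)),np.sin(np.radians(164.1)),0]); print(tmove(o,m-5*u), o['tcp_rot'][2]-np.radians(164.1))
```

```text
[665.7 -17.1  63.4] 0.7
[675.8  32.8  60.9] 0.9
[641.2 -12.6  60.7] 1.3
[651.   36.9  60.6] 0.1
[526.2  60.   27.1] 1.3
[517.6  10.3  27.9] 1.8
[[701.   46.6  20. ]
 [685.3 -40.1  20. ]
 [479.   -2.3  20. ]
 [496.1  84.3  20. ]]
169.59205895736528 [590.3662733   22.11622815  20.        ]
(array([671.16325482,   7.7260099 ,  61.        ]), array([521.84750408,  34.39948188,  27.        ])) 169.87163017382227 [596.50537945  21.06274589  44.        ]
[ 6.39713985 11.54598844 34.60008352] 0.05820562156537923
```

Call:
apply_moves(
  rows=[
    [[1.2, 2, 6.2], 0.06, 9],
    [[2.4, 4, 12.4], 0.06, 9],
    [[3.6, 6, 18.6], 0.06, 9],
    [[4.8, 8, 24.8], 0.06, 9],
    [[6, 11, 31], 0.06, 9],
  ],
)

```text
time: 2.62
tool_pos: [503.3, -259.8, 114.9]
tcp_rot: [-1.57, -0.0, 2.859]
contact_force: [-0.7, -0.5, -0.5]
grip_width: 90.1
```

```bash
cat >> h.py <<'E'
def go(o,mid,ang,x,z,toolang=None):
    "tool target: point at x along step axis"
    a=np.radians(ang); u=np.array([np.cos(a),np.sin(a)])
    ta=a if toolang is None else np.radians(toolang)
    dy=(ta-o['tcp_rot'][2]+np.pi)%(2*np.pi)-np.pi
    print('shift',tmove(o,[*(np.array(mid)+x*u),z]).round(2),'turn',round(-dy,3),'q6',round(float(np.degrees(o['joint_positions'][5])),0))
E
python3 - <<'E'
from h import *
o=st(); go(o,(480.8,-307.5),164.1,-5,17)
E
```

```text
t 2.62 pos [ 503.3 -259.8  114.9] rot [-1.57  -0.     2.859] F [-0.7 -0.5 -0.5] M [ 0.08  0.03 -0.07] w 90.1
shift [0.33 9.79 5.2 ] turn -0.005 q6 71.0
```

Call:
apply_moves(
  rows=[
    [[0.3, 1, 5.2], 0, 9],
    [[0.3, 5.5, 5.2], 0, 9],
    [[0.3, 6, 5.2], 0, 9],
  ],
)

```text
time: 3.0
tool_pos: [482.3, -309.7, 52.5]
tcp_rot: [-1.573, -0.007, 2.855]
contact_force: [0.6, 0.2, -0.6]
grip_width: 89.4
```

Run:
```python
from h import *
o=st(); go(o,(480.8,-307.5),164.1,-5,17)
```

```text
t 3.00 pos [ 482.3 -309.7   52.5] rot [-1.573 -0.007  2.855] F [ 0.6  0.2 -0.6] M [ 0.06 -0.05 -0.02] w 89.4
shift [-0.32  3.55 -0.17] turn -0.009 q6 66.0
```

Call:
apply_moves(
  rows=[
    [[-0.3, 3.0, -0.1], -0.009, 9],
    [[-0.3, 3.55, -0.1], -0.009, 9],
    [[-0.3, 3.55, -0.1], -0.009, 5],
    [[-0.3, 3.55, -0.1], -0.009, 4],
    [[-0.3, 3.55, -0.1], -0.009, 4],
  ],
)

```text
time: 3.62
tool_pos: [485.8, -309.8, 18.1]
tcp_rot: [-1.572, -0.005, 2.865]
contact_force: [0.2, 0.5, -0.1]
grip_width: 64.5
```

Run:
```python
from h import *
o=st(); go(o,(480.8,-307.5),164.1,-5,17)
```

```text
t 3.62 pos [ 485.8 -309.8   18.1] rot [-1.572 -0.005  2.865] F [ 0.2  0.5 -0.1] M [ 0.06  0.01 -0.04] w 64.5
shift [ 0.04  0.11 -0.08] turn 0.001 q6 66.0
```

Call:
apply_moves(
  rows=[
    [[0, 0.05, 0], 0, 4],
    [[0, 0.05, 0], 0, 4],
    [[0, 0.05, 0], 0, 4],
    [[0, 0.05, 0], 0, 4],
  ],
)

```text
time: 4.12
tool_pos: [486.0, -309.9, 18.1]
tcp_rot: [-1.572, -0.004, 2.865]
contact_force: [0.6, 1.2, 4.8]
grip_width: 49.6
```

Run:
```python
from h import *
o=st(); go(o,(480.8,-307.5),164.1,-5,17)
```

```text
t 4.12 pos [ 486.  -309.9   18.1] rot [-1.572 -0.004  2.865] F [0.6 1.2 4.8] M [ 0.19  0.07 -0.  ] w 49.6
shift [ 0.07  0.11 -0.08] turn 0.001 q6 66.0
```

Run:
```python
from h import *
o=st(); go(o,(569,27.1),-10.7,-5.7,150)
```

```text
t 4.12 pos [ 486.  -309.9   18.1] rot [-1.572 -0.004  2.865] F [0.6 1.2 4.8] M [ 0.19  0.07 -0.  ] w 49.6
shift [  1.85 -13.15 -34.64] turn 3.051 q6 66.0
```

Call:
apply_moves(
  rows=[
    [[0, -3, 0], 0, 4],
    [[0, -8, 0], -0.1, 4],
    [[0, -13, -3], -0.28, 4],
    [[0, -13, -9], -0.46, 4],
    [[0, -13, -15], -0.64, 4],
  ],
)

```text
time: 4.75
tool_pos: [527.7, -164.7, 148.7]
tcp_rot: [-1.573, -0.002, -2.774]
contact_force: [0.6, 0.5, -0.6]
grip_width: 49.5
```

Run:
```python
from h import *
o=st(); go(o,(569,27.1),-10.7,-5.7,150)
```

```text
t 4.75 pos [ 527.7 -164.7  148.7] rot [-1.573e+00 -2.000e-03 -2.774e+00] F [ 0.6  0.5 -0.6] M [-0.07 -0.05 -0.08] w 49.5
shift [-10.26  -0.11 -16.72] turn -2.587 q6 44.0
```

Call:
apply_moves(
  rows=[
    [[-2, 0, -3.5], -0.18, 4],
    [[-4, 0, -7], -0.36, 4],
    [[-6, 0, -10], -0.54, 4],
    [[-8, 0, -13.5], -0.72, 4],
    [[-10.2, 0, -16.7], -0.9, 4],
  ],
)

```text
time: 5.38
tool_pos: [562.6, 29.1, 148.3]
tcp_rot: [-1.575, 0.0, -1.868]
contact_force: [0.7, -0.1, -1.6]
grip_width: 49.9
```

Call:
apply_moves(
  rows=[
    [[0, 0, 0], -0.18, 4],
    [[0, 0, 0], -0.36, 4],
    [[0, 0, 0], -0.54, 4],
    [[0, 0, 0], -0.72, 4],
    [[0, 0, 0], -0.9, 4],
  ],
)

```text
time: 6.0
tool_pos: [562.2, 29.1, 147.7]
tcp_rot: [-1.574, 0.005, -0.962]
contact_force: [-0.2, -0.5, -1.5]
grip_width: 50.2
```

Run:
```python
from h import *
o=st(); go(o,(569,27.1),-10.7,-5.7,150)
```

```text
t 6.00 pos [562.2  29.1 147.7] rot [-1.574  0.005 -0.962] F [-0.2 -0.5 -1.5] M [ 0.04 -0.19  0.06] w 50.2
shift [ 0.14 -0.23  0.04] turn -0.775 q6 -40.0
```

Call:
apply_moves(
  rows=[
    [[0.1, 0, 0], -0.18, 4],
    [[0.1, 0, 0], -0.36, 4],
    [[0.1, 0, 0], -0.54, 4],
    [[0.1, 2, 0], -0.72, 4],
    [[0.1, 4.5, 0], -0.775, 4],
  ],
)

```text
time: 6.62
tool_pos: [562.6, 28.3, 102.2]
tcp_rot: [-1.57, 0.005, -0.184]
contact_force: [0.2, -0.6, -1.2]
grip_width: 49.8
```

Run:
```python
from h import *
o=st(); go(o,(569,27.1),-10.7,-5.7,72)
for n in ('wrist','scene','top'):
    im=vision.capture(n); cv2.imwrite(f'pics/{n}3.png',im[:,:,::-1])
s=cv2.imread('pics/scene3.png'); cv2.imwrite('pics/scene3c.png',cv2.resize(s[180:340,250:400],None,fx=4,fy=3.7,interpolation=cv2.INTER_CUBIC))
```

```text
t 6.62 pos [562.6  28.3 102.2] rot [-1.57   0.005 -0.184] F [ 0.2 -0.6 -1.2] M [ 0.11 -0.11 -0.02] w 49.8
shift [0.09 3.02 0.  ] turn 0.003 q6 -84.0
```

View pics/wrist3.png

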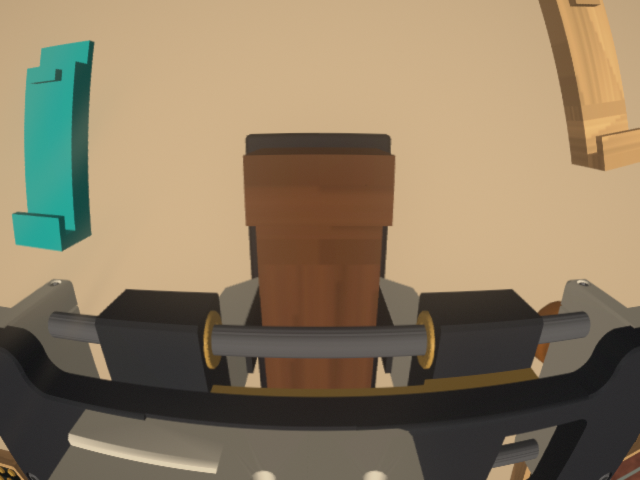

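View pics/scene3c.png

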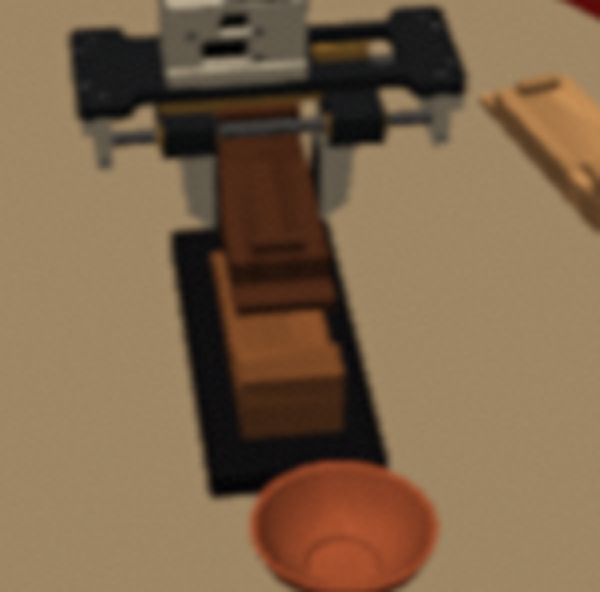

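View pics/top3.png

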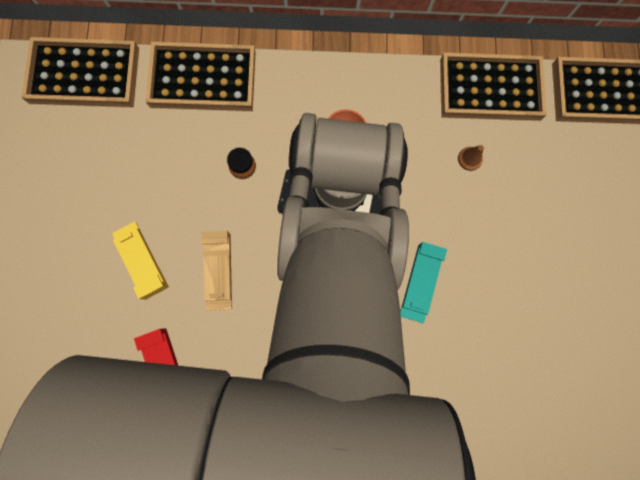

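Run:
```python
from h import *
o=bot.get_obs(); w=cam('wrist'); R=toolR(o)
P=onz(w,[(245,155),(394,155),(393,225),(246,225)],o['tool_pos'][2]-18+41); print(((P-o['tool_pos'])@R).round(1))
```

```text
[[-69.7 -22.4 -23.9]
 [-69.7 -22.3  25.2]
 [-45.8 -22.6  25.8]
 [-45.8 -22.6 -24.5]]
```

Call:
apply_moves(
  rows=[
    [[0.1, 1, 0], 0, 4],
    [[0.1, 2, 0], 0, 4],
    [[0.1, 2.8, 0], 0, 4],
    [[0.1, 2.8, 0], 0, 4],
  ],
)

```text
time: 7.28
tool_pos: [561.7, 28.3, 72.7]
tcp_rot: [-1.571, 0.011, -0.188]
contact_force: [-0.4, 0.1, -1.2]
grip_width: 49.6
```

Run:
```python
from h import *
o=st(); go(o,(569,27.1),-10.7,-5.7,67)
```

```text
t 7.28 pos [561.7  28.3  72.7] rot [-1.571  0.011 -0.188] F [-0.4  0.1 -1.2] M [ 0.1 -0.2 -0. ] w 49.6
shift [0.17 0.57 0.02] turn -0.002 q6 -84.0
```

Call:
apply_moves(
  rows=[
    [[0.15, 0.3, 0], 0, 4],
    [[0.15, 0.5, 0], 0, 4],
    [[0.15, 0.6, 0], 0, 4],
  ],
)

```text
time: 7.65
tool_pos: [563.5, 27.9, 67.8]
tcp_rot: [-1.571, 0.01, -0.188]
contact_force: [-2.6, 0.2, 12.6]
grip_width: 49.5
```

Call:
apply_moves(
  rows=[
    [[0.1, 0.2, 0], 0, 4],
    [[0.1, 0.3, 0], 0, 4],
  ],
)

```text
time: 7.9
tool_pos: [564.3, 27.8, 66.9]
tcp_rot: [-1.571, 0.009, -0.188]
contact_force: [-7.0, 0.7, 18.0]
grip_width: 49.9
```

Call:
apply_moves(
  rows=[
    [[0, -0.1, 0], 0, 6.5],
    [[0, -0.1, 0], 0, 6.5],
    [[0, -0.1, 0], 0, 6.5],
  ],
)

```text
time: 8.28
tool_pos: [564.3, 27.8, 67.8]
tcp_rot: [-1.571, 0.009, -0.188]
contact_force: [-0.1, -0.3, -0.6]
grip_width: 64.8
```

Run:
```python
from h import *
o=st(); w=cam('wrist')
for n in ('wrist','scene'):
    im=vision.capture(n); cv2.imwrite(f'pics/{n}4.png',im[:,:,::-1])
s=cv2.imread('pics/scene4.png'); a=cv2.resize(s[180:340,250:400],None,fx=3,fy=3,interpolation=cv2.INTER_CUBIC)
b=cv2.imread('pics/wrist4.png')[100:420,180:460]; b=cv2.resize(b,(420,480)); cv2.imwrite('pics/c4.png',cv2.hconcat([a[:480],b])[:, :800] if a.shape[1]+420<=870 else a)
```

```text
t 8.28 pos [564.3  27.8  67.8] rot [-1.571  0.009 -0.188] F [-0.1 -0.3 -0.6] M [ 0.02 -0.2   0.02] w 64.8
```

View pics/c4.png

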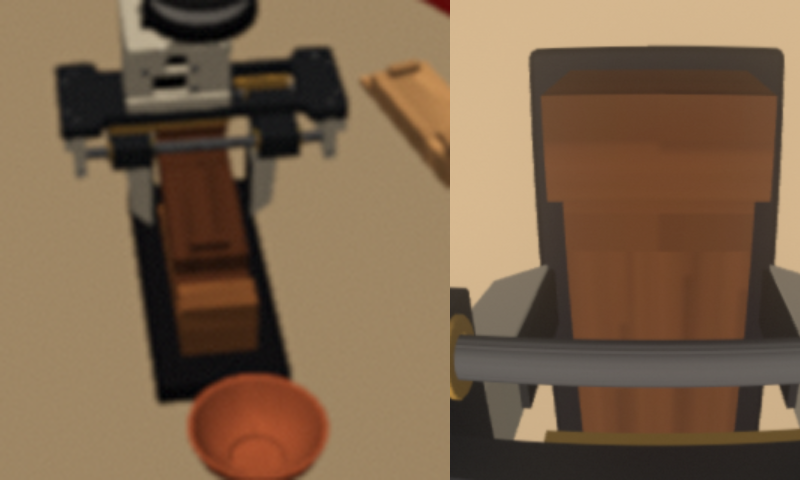

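```bash
cat >> h.py <<'E'
def zfit(w,a,b,L=50.):
    "height where the span a-b is L, span level"
    d=ray(w,[a,b]); k=np.linalg.norm(d[0]/-d[0][2]-d[1]/-d[1][2]); return w['C'][2]-L/k
def edges(im,row,c0,c1):
    "sub-pixel strongest left/right luminance edges in row between c0,c1"
    g=cv2.GaussianBlur(cv2.cvtColor(im,cv2.COLOR_RGB2GRAY).astype(np.float32),(3,5),0)[row,c0:c1]; d=np.abs(np.gradient(g)); return d
E
python3 - <<'E'
from h import *
w=cam('wrist'); o=bot.get_obs()
s=1.5; q=lambda x,y:((x-450)/s+180,y/s+100)
b=cv2.imread('pics/wrist4.png')
cv2.imwrite('pics/w4z.png',cv2.resize(b[135:260,220:420],None,fx=4,fy=4,interpolation=cv2.INTER_CUBIC))
for a,c in (((542,96),(777,96)),((544,202),(772,202)),((563,204),(755,204))): print(zfit(w,q(*a),q(*c)))
E
```

```text
95.07107502233515
96.34661194293376
74.18627705887218
```

View pics/w4z.png

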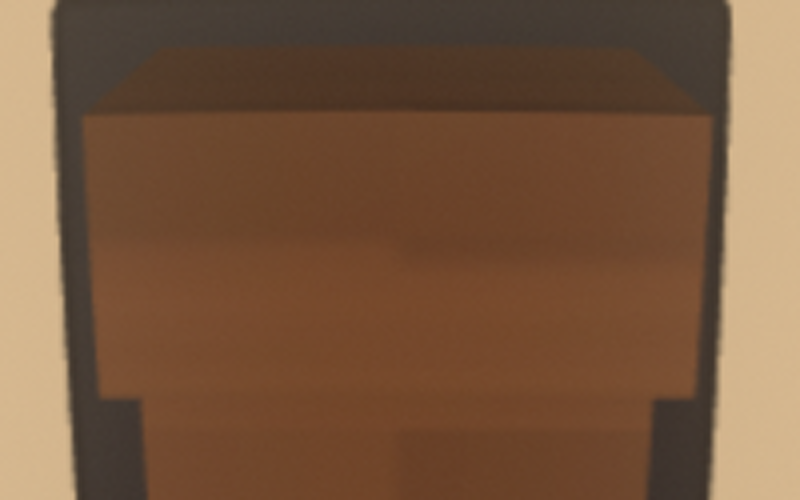

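Run:
```python
from h import *
w=cam('wrist'); o=bot.get_obs(); R=toolR(o)
q=lambda x,y:(x/4+220-.4,y/4+135-.4)
Z=[]
for a,c in (((83,115),(712,115)),((99,398),(696,398)),((142,402),(652,402))):
    z=zfit(w,q(*a),q(*c)); P=onz(w,[q(*a),q(*c)],z).mean(0); print(z,((P-o['tool_pos'])@R).round(1)); 
b=cv2.imread('pics/wrist4.png')
```

```text
95.4857849379247 [-67.4 -27.2   0.4]
94.09852688414448 [-43.6 -26.    0.4]
73.53515664647031 [-37.1  -5.5   0.4]
```

Call:
apply_moves(
  rows=[
    [[0, 0.1, 0], 0, 4],
    [[0, 0.1, 0], 0, 4],
    [[0, 0.1, 0], 0, 4],
  ],
)

```text
time: 8.75
tool_pos: [564.1, 27.8, 66.5]
tcp_rot: [-1.571, 0.01, -0.188]
contact_force: [0.9, 0.4, -0.8]
grip_width: 49.8
```

Call:
apply_moves(
  rows=[
    [[0.2, 0, 0], 0, 4],
    [[0.5, 0, 0], 0, 4],
    [[0.7, 0, 0], 0, 4],
    [[0.9, 0, 0], 0, 4],
  ],
)

```text
time: 9.25
tool_pos: [573.1, 26.1, 66.3]
tcp_rot: [-1.571, 0.01, -0.188]
contact_force: [-0.1, 0.9, -1.1]
grip_width: 49.6
```

Call:
apply_moves(
  rows=[
    [[0.2, 0, 0], 0, 4],
    [[0.4, 0, 0], 0, 4],
    [[0.5, 0, 0], 0, 4],
  ],
)

```text
time: 9.62
tool_pos: [578.2, 25.2, 66.3]
tcp_rot: [-1.571, 0.01, -0.188]
contact_force: [-0.4, 0.3, -1.2]
grip_width: 49.4
```

Run:
```python
from h import *
o=st(); w=cam('wrist')
im=vision.capture('wrist'); cv2.imwrite('pics/w5.png',im[:,:,::-1])
cv2.imwrite('pics/w5z.png',cv2.resize(im[135:260,220:420,::-1],None,fx=4,fy=4,interpolation=cv2.INTER_CUBIC))
s=vision.capture('scene'); cv2.imwrite('pics/s5.png',cv2.resize(s[220:320,270:370,::-1],None,fx=6,fy=6,interpolation=cv2.INTER_CUBIC))
```

```text
t 9.62 pos [578.2  25.2  66.3] rot [-1.571  0.01  -0.188] F [-0.4  0.3 -1.2] M [ 0.05 -0.1  -0.02] w 49.4
```

View pics/w5z.png

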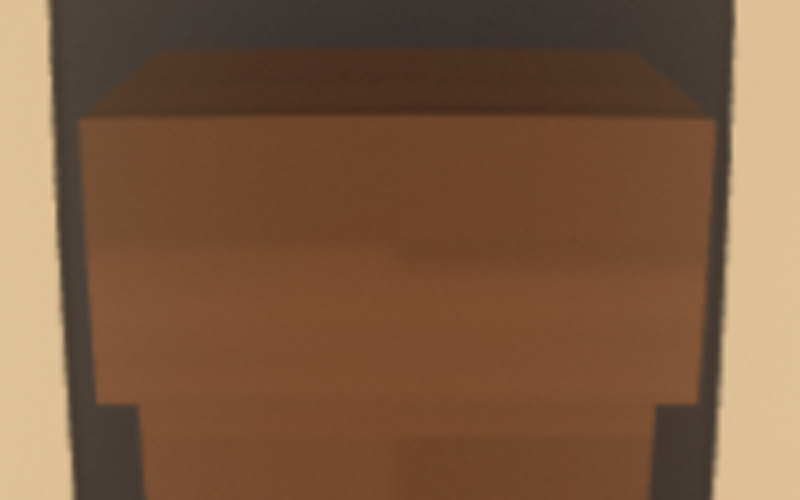

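View pics/s5.png

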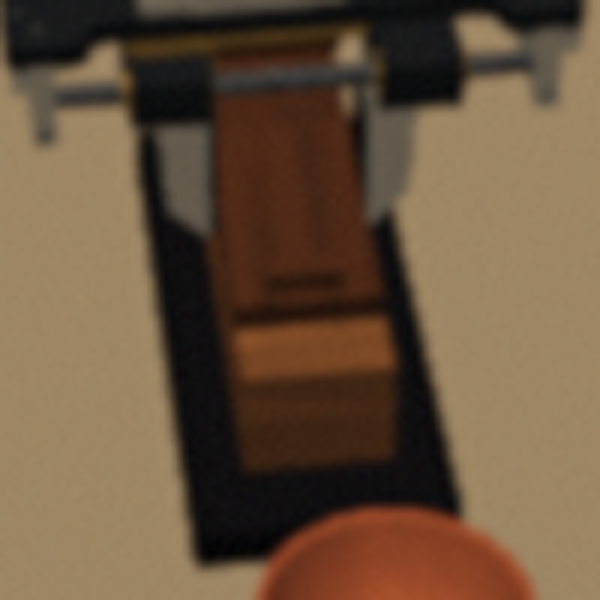

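Call:
apply_moves(
  rows=[
    [[0.1, 0, 0], 0, 4],
    [[0.2, 0, 0], 0, 4],
    [[0.3, 0, 0], 0, 4],
  ],
)

```text
time: 10.1
tool_pos: [581.2, 24.6, 66.3]
tcp_rot: [-1.571, 0.01, -0.188]
contact_force: [-0.7, 0.2, 0.0]
grip_width: 50.1
```

Call:
apply_moves(
  rows=[
    [[0.1, 0, 0], 0, 4],
    [[0.2, 0, 0], 0, 4],
  ],
)

```text
time: 10.35
tool_pos: [582.0, 24.4, 66.1]
tcp_rot: [-1.571, 0.013, -0.188]
contact_force: [-7.2, 1.0, 2.9]
grip_width: 49.6
```

Call:
apply_moves(
  rows=[
    [[-0.2, 0, 0], 0, 4],
    [[-0.32, 0, 0], 0, 4],
    [[-0.32, 0, 0], 0, 4],
  ],
)

```text
time: 10.72
tool_pos: [579.1, 25.0, 66.3]
tcp_rot: [-1.571, 0.012, -0.188]
contact_force: [0.2, 1.0, 1.1]
grip_width: 49.5
```

Call:
apply_moves(
  rows=[
    [[0, 0, 0], 0, 6.5],
    [[0, 0, 0], 0, 6.5],
    [[0, 0, 0], 0, 6.5],
  ],
)

```text
time: 11.1
tool_pos: [579.1, 25.0, 66.3]
tcp_rot: [-1.571, 0.012, -0.188]
contact_force: [-0.3, -0.6, 0.4]
grip_width: 65.4
```

Run:
```python
from h import *
o=st(); w=cam('wrist')
im=vision.capture('wrist'); cv2.imwrite('pics/w6.png',im[:,:,::-1])
cv2.imwrite('pics/w6z.png',cv2.resize(im[135:260,220:420,::-1],None,fx=4,fy=4,interpolation=cv2.INTER_CUBIC))
```

```text
t 11.10 pos [579.1  25.   66.3] rot [-1.571  0.012 -0.188] F [-0.3 -0.6  0.4] M [ 0.11 -0.17 -0.02] w 65.4
```

View pics/w6z.png

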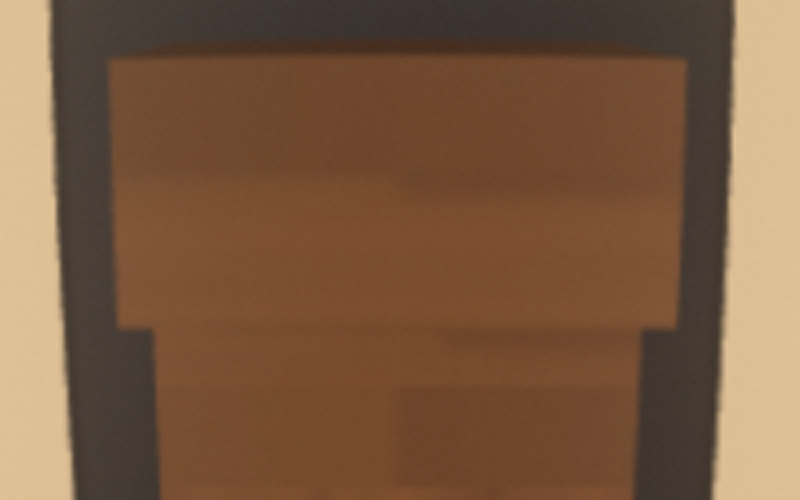

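It dropped level. Measuring the heel-top height.

Run:
```python
from h import *
w=cam('wrist'); o=bot.get_obs(); R=toolR(o)
q=lambda x,y:(x/4+220-.4,y/4+135-.4)
u=np.array([np.cos(np.radians(169.3)),np.sin(np.radians(169.3))]);v=np.array([-u[1],u[0]])
for a,c in (((109,59),(687,59)),((118,327),(678,327)),((154,330),(640,330))):
    z=zfit(w,q(*a),q(*c)); P=onz(w,[q(*a),q(*c)],z); M=P.mean(0);d=(P[0]-P[1])[:2]; print(z.round(1),M.round(1),'bottom coords',((M[:2]-[596,22])@u).round(1),((M[:2]-[596,22])@v).round(1),np.degrees(np.arctan2(d[1],d[0])).round(1))
```

```text
83.0 [509.5  38.7  83. ] bottom coords 88.1 -0.4 -100.8
83.1 [532.9  34.2  83.1] bottom coords 64.3 -0.3 -100.8
63.3 [537.7  33.3  63.3] bottom coords 59.4 -0.2 -100.8
```

Run:
```python
from h import *
o=st(); c=cam('top'); m=onz(c,(216,270),20)[0]; print(m); go(o,m[:2],0,-28,190)
```

```text
t 11.15 pos [579.1  25.   66.2] rot [-1.571  0.012 -0.188] F [0.1 0.4 0. ] M [ 0.09 -0.18  0.  ] w 64.9
[460.38443417 254.26721228  20.        ]
shift [-18.85 -12.15  19.78] turn -0.188 q6 -84.0
```

Call:
apply_moves(
  rows=[
    [[0, -3, 0], 0, 7],
    [[0, -8, 0], 0, 9],
    [[-3, -12, 5], -0.1, 9],
    [[-9, -12, 11], -0.18, 9],
  ],
)

```text
time: 11.65
tool_pos: [530.2, 126.0, 188.5]
tcp_rot: [-1.568, 0.005, -0.007]
contact_force: [0.4, 0.6, -0.6]
grip_width: 89.1
```

Run:
```python
from h import *
o=st(); c=cam('top'); m=onz(c,(216,270),20)[0]; print(m); go(o,m[:2],0,-28,190)
```

```text
t 11.65 pos [530.2 126.  188.5] rot [-1.568  0.005 -0.007] F [ 0.4  0.6 -0.6] M [ 0.08 -0.15 -0.02] w 89.1
[460.38443417 254.26721228  20.        ]
shift [-9.88 -0.06 12.75] turn -0.007 q6 -84.0
```

Call:
apply_moves(
  rows=[
    [[-3.5, 0, 5], 0, 9],
    [[-7, 0, 9.5], 0, 9],
    [[-9.9, 0, 12.8], 0, 9],
    [[-9.9, 0, 12.8], 0, 9],
  ],
)

```text
time: 12.15
tool_pos: [430.2, 256.6, 189.6]
tcp_rot: [-1.568, 0.005, -0.003]
contact_force: [-0.5, -0.4, 0.1]
grip_width: 90.1
```

Run:
```python
from h import *
st(); w=cam('wrist'); im=vision.capture('wrist'); cv2.imwrite('pics/w7.png',im[:,:,::-1]); np.save('pics/w7.npy',np.array([w],dtype=object))
cv2.imwrite('pics/w7c.png',cv2.resize(im[140:345,250:390,::-1],None,fx=2.9,fy=2.9,interpolation=cv2.INTER_CUBIC))
t=vision.capture('top'); cv2.imwrite('pics/top7.png',t[:,:,::-1])
```

```text
t 12.15 pos [430.2 256.6 189.6] rot [-1.568  0.005 -0.003] F [-0.5 -0.4  0.1] M [ 0.07 -0.13 -0.02] w 90.1
```

View pics/w7c.png

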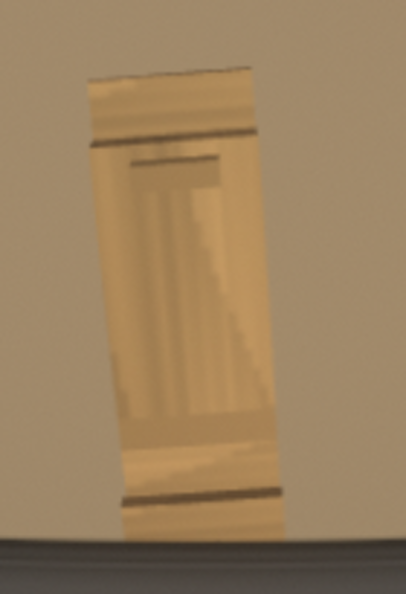

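View pics/w7.png

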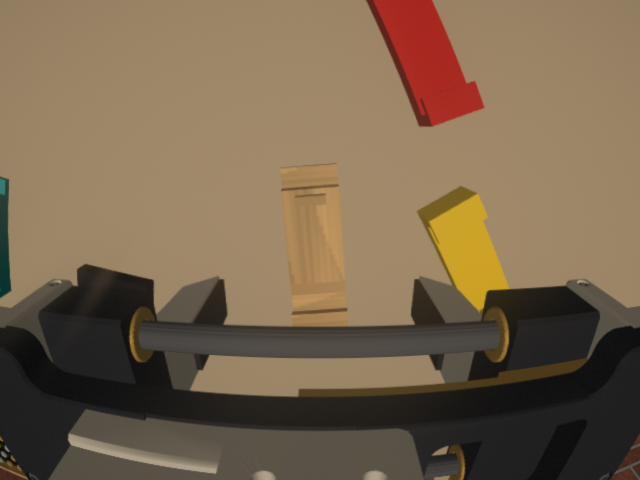

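Run:
```python
from h import *
w=np.load('pics/w7.npy',allow_pickle=True)[0]; c=cam('top')
q=lambda l:[(x/2.9+250-.33,y/2.9+140-.33) for x,y in l]
T=onz(w,q([(88,81),(252,70)]),7); S=onz(w,q([(91,147),(257,133)]),22); Lp=onz(w,q([(122,506),(283,493)]),41)
for P in (T,S,Lp): print(P.round(1).tolist(),np.linalg.norm(P[0]-P[1]).round(1))
t=T.mean(0)[:2];l=Lp.mean(0)[:2];s=S.mean(0)[:2]; d=t-l; print('lip-tip',np.linalg.norm(d),'sh-lip',np.linalg.norm(s-l),'ang',np.degrees(np.arctan2(d[1],d[0]))); u=d/np.linalg.norm(d); print('mid',t-75*u,l+51*u,s-57*u)
im=cv2.imread('pics/top7.png'); cv2.imwrite('pics/t_p.png',cv2.resize(im[220:320,185:250],None,fx=6,fy=6,interpolation=cv2.INTER_CUBIC))
```

```text
[[385.8, 223.9, 7.0], [382.8, 273.7, 7.0]] 49.9
[[403.8, 225.8, 22.0], [399.9, 274.5, 22.0]] 48.8
[[511.3, 233.4, 41.0], [507.0, 282.7, 41.0]] 49.5
lip-tip 125.19955254426094 sh-lip 107.57420022596649 ang -175.76522278006016
mid [459.07679932 254.33821656] [458.27853721 254.2791087 ] [458.69914927 254.36510081]
```

View pics/t_p.png

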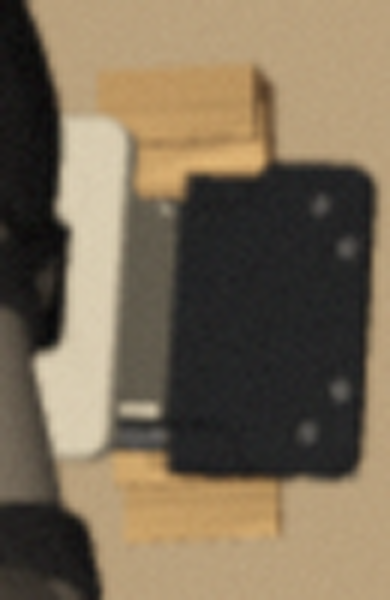

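Run:
```python
from h import *
w=np.load('pics/w7.npy',allow_pickle=True)[0]; c=cam('top')
q=lambda x,y:(x/2.9+250-.33,y/2.9+140-.33); p=lambda x,y:(185+x/6-.42,220+y/6-.42)
for a,b in (((122,506),(252,138)),((88,81),(280,536)),((252,70),(125,542))): print(*[np.round(x,1) for x in tri(w,q(*a),c,p(*b))])
o=bot.get_obs(); go(o,(458.8,254.3),184.2,-5,60,toolang=4.2)
```

```text
[512.  233.3  39.6] 0.0
[386.2 223.4   2.4] 0.0
[383.4 274.    0.5] 0.1
shift [ 3.2  12.94 -0.03] turn -0.079 q6 -68.0
```

Call:
apply_moves(
  rows=[
    [[1.6, 5, 0], -0.079, 9],
    [[3.2, 10.5, 0], -0.079, 9],
    [[3.2, 13, 0], -0.079, 9],
    [[3.2, 13, 0], -0.079, 9],
  ],
)

```text
time: 12.75
tool_pos: [463.4, 253.3, 57.4]
tcp_rot: [-1.569, 0.009, 0.071]
contact_force: [-0.2, 0.0, 0.3]
grip_width: 89.7
```

Run:
```python
from h import *
o=st(); go(o,(458.8,254.3),184.2,-5,18,toolang=4.2)
```

```text
t 12.75 pos [463.4 253.3  57.4] rot [-1.569  0.009  0.071] F [-0.2  0.   0.3] M [ 0.18 -0.13 -0.01] w 89.7
shift [0.08 3.94 0.12] turn -0.002 q6 -74.0
```

Call:
apply_moves(
  rows=[
    [[0.1, 2, 0.1], 0, 8],
    [[0.1, 3.95, 0.1], 0, 7],
    [[0.1, 3.95, 0.1], 0, 4],
    [[0.1, 3.95, 0.1], 0, 4],
    [[0.1, 3.95, 0.1], 0, 4],
  ],
)

```text
time: 13.38
tool_pos: [465.1, 254.6, 19.4]
tcp_rot: [-1.569, 0.006, 0.071]
contact_force: [0.2, -1.1, 4.3]
grip_width: 50.1
```

Call:
apply_moves(
  rows=[
    [[0, 0, 0], 0, 4],
    [[0, 0, 0], 0, 4],
  ],
)

```text
time: 13.62
tool_pos: [465.2, 254.7, 19.7]
tcp_rot: [-1.568, 0.005, 0.071]
contact_force: [0.2, -0.3, -1.0]
grip_width: 49.8
```

Run:
```python
from h import *
o=st(); go(o,(458.8,254.3),184.2,-5,18,toolang=4.2)
```

```text
t 13.62 pos [465.2 254.7  19.7] rot [-1.568  0.005  0.071] F [ 0.2 -0.3 -1. ] M [ 0.07 -0.14  0.  ] w 49.8
shift [-0.14  0.17  0.01] turn -0.002 q6 -74.0
```

Call:
apply_moves(
  rows=[
    [[0, -3, 0], 0, 4],
    [[0, -8, 0], 0, 4],
    [[2, -13, -3], 0.06, 4],
    [[6, -13, -8], 0.16, 4],
    [[10, -13, -13], 0.26, 4],
  ],
)

```text
time: 14.25
tool_pos: [573.9, 133.2, 149.9]
tcp_rot: [-1.569, 0.004, -0.191]
contact_force: [0.6, 0.5, -1.5]
grip_width: 49.5
```

Run:
```python
from h import *
o=st(); go(o,(611.2,19.1),169.3,-6.4,140,toolang=-10.7)
```

```text
t 14.25 pos [573.9 133.2 149.9] rot [-1.569  0.004 -0.191] F [ 0.6  0.5 -1.5] M [ 0.11 -0.13 -0.05] w 49.5
shift [  6.48   0.94 -10.49] turn -0.004 q6 -74.0
```

Call:
apply_moves(
  rows=[
    [[3, 0, -5], 0, 4],
    [[6, 0, -10], 0, 4],
    [[6.5, 1, -10.5], 0, 4],
    [[6.5, 3, -10.5], 0, 4],
    [[6.5, 3, -10.5], 0, 4],
  ],
)

```text
time: 14.88
tool_pos: [616.0, 18.6, 117.4]
tcp_rot: [-1.569, 0.009, -0.191]
contact_force: [-0.8, -0.0, -0.9]
grip_width: 49.4
```

Run:
```python
from h import *
o=st(); go(o,(611.2,19.1),169.3,-6.4,92,toolang=-10.7)
im=vision.capture('wrist'); cv2.imwrite('pics/w8.png',im[:,:,::-1])
```

```text
t 14.88 pos [616.   18.6 117.4] rot [-1.569  0.009 -0.191] F [-0.8 -0.  -0.9] M [ 0.12 -0.08 -0.02] w 49.4
shift [ 0.18  2.54 -0.04] turn -0.004 q6 -85.0
```

View pics/w8.png

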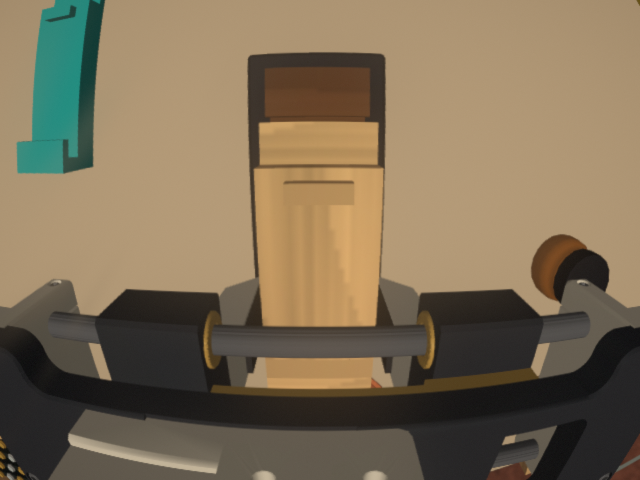

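Run:
```python
from h import *
w=cam('wrist'); o=bot.get_obs(); im=cv2.imread('pics/w8.png')
u=np.array([np.cos(np.radians(169.3)),np.sin(np.radians(169.3))]);v=np.array([-u[1],u[0]])
B=lambda P:[(float((p[:2]-[596,22])@u),float((p[:2]-[596,22])@v)) for p in P]
z=o['tool_pos'][2]-19.7
f=lambda uv,z:np.round(B(onz(w,uv,z)),1).tolist()
print('dark lip',f([(265,117),(370,117)],83)); print('dark back',f([(265,67),(370,67)],83))
print('pale tip',f([(259,122),(378,122)],z+7)); print('pale sh',f([(255,168),(383,168)],z+22))
cv2.imwrite('pics/w8c.png',cv2.resize(im[50:210,235:400],None,fx=4,fy=3.7,interpolation=cv2.INTER_CUBIC))
```

```text
dark lip [[63.2, 24.4], [62.9, -26.0]]
dark back [[87.9, 24.2], [87.6, -26.0]]
pale tip [[60.3, 23.7], [60.0, -26.2]]
pale sh [[42.1, 23.4], [41.9, -26.0]]
```

View pics/w8c.png

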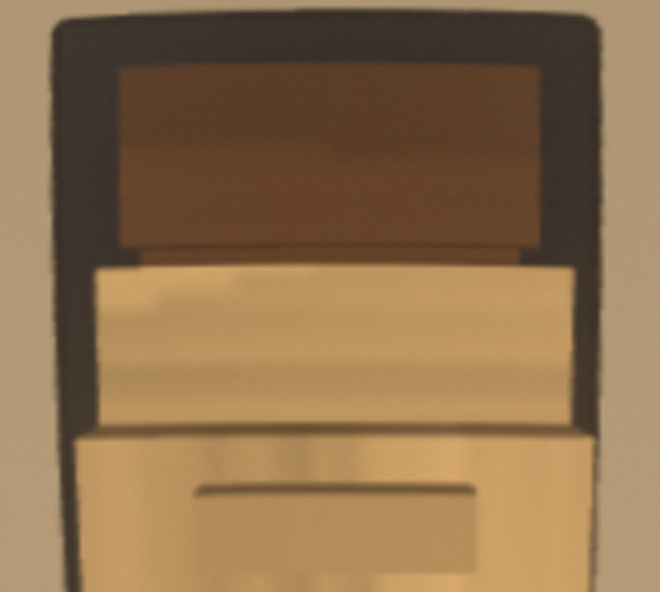

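Call:
apply_moves(
  rows=[
    [[0.1, 1, 0], 0, 4],
    [[0.1, 2, 0], 0, 4],
    [[0.1, 2.4, 0], 0, 4],
    [[0.1, 2.4, 0], 0, 4],
  ],
)

```text
time: 15.42
tool_pos: [617.4, 18.6, 94.3]
tcp_rot: [-1.569, 0.007, -0.19]
contact_force: [0.4, -0.3, -1.1]
grip_width: 49.8
```

Call:
apply_moves(
  rows=[
    [[0.1, 0.2, 0], 0, 4],
    [[0.1, 0.3, 0], 0, 4],
  ],
)

```text
time: 15.68
tool_pos: [618.5, 18.4, 91.3]
tcp_rot: [-1.569, 0.007, -0.19]
contact_force: [-1.2, -0.4, 4.2]
grip_width: 49.7
```

Call:
apply_moves(
  rows=[
    [[-0.2, -0.1, 0], 0, 4],
    [[-0.25, 0, 0], 0, 4],
    [[-0.25, 0.1, 0], 0, 4],
  ],
)

```text
time: 16.05
tool_pos: [616.0, 18.9, 91.3]
tcp_rot: [-1.569, 0.007, -0.19]
contact_force: [-5.1, -0.7, 10.0]
grip_width: 50.0
```

Run:
```python
from h import *
o=st()
w=cam('wrist'); im=vision.capture('wrist'); cv2.imwrite('pics/w9.png',im[:,:,::-1]); cv2.imwrite('pics/w9c.png',cv2.resize(im[50:210,235:400,::-1],None,fx=4,fy=3.7,interpolation=cv2.INTER_CUBIC))
```

```text
t 16.05 pos [616.   18.9  91.3] rot [-1.569  0.007 -0.19 ] F [-5.1 -0.7 10. ] M [0.13 0.54 0.  ] w 50.0
```

View pics/w9c.png

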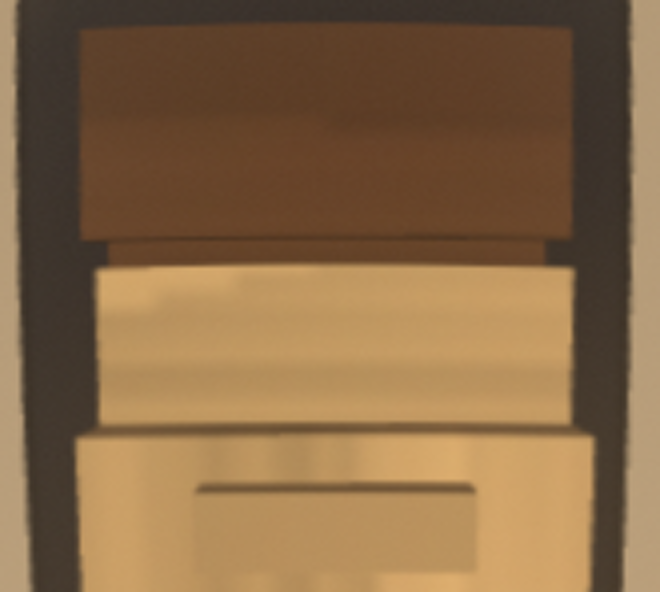

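Call:
apply_moves(
  rows=[
    [[0, -0.1, 0], 0, 6.5],
    [[0, -0.1, 0], 0, 6.5],
    [[0, -0.1, 0], 0, 6.5],
  ],
)

```text
time: 16.48
tool_pos: [616.0, 18.9, 92.2]
tcp_rot: [-1.569, 0.007, -0.19]
contact_force: [-0.5, 0.9, 0.0]
grip_width: 64.5
```

Run:
```python
from h import *
o=st()
w=cam('wrist'); im=vision.capture('wrist'); cv2.imwrite('pics/w10.png',im[:,:,::-1]); cv2.imwrite('pics/w10c.png',cv2.resize(im[50:210,235:400,::-1],None,fx=4,fy=3.7,interpolation=cv2.INTER_CUBIC))
s=vision.capture('scene'); cv2.imwrite('pics/s10.png',cv2.resize(s[200:320,260:380,::-1],None,fx=5,fy=5,interpolation=cv2.INTER_CUBIC))
```

```text
t 16.48 pos [616.   18.9  92.2] rot [-1.569  0.007 -0.19 ] F [-0.5  0.9  0. ] M [ 0.07 -0.18 -0.  ] w 64.5
```

View pics/w10c.png

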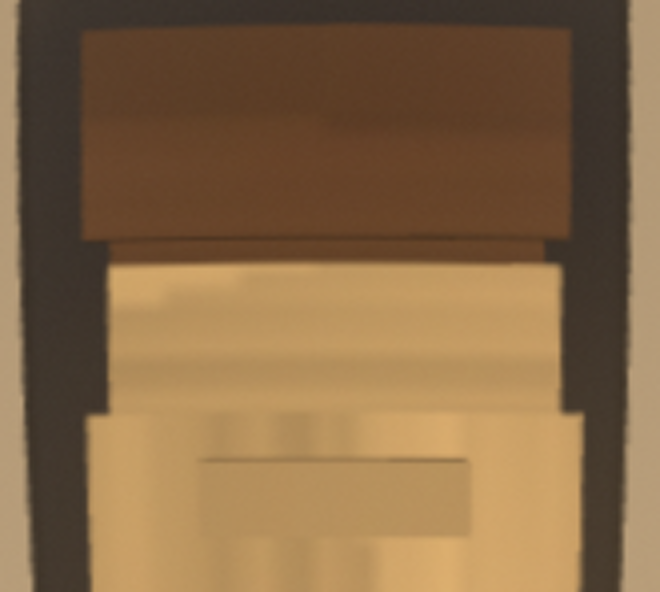

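View pics/s10.png

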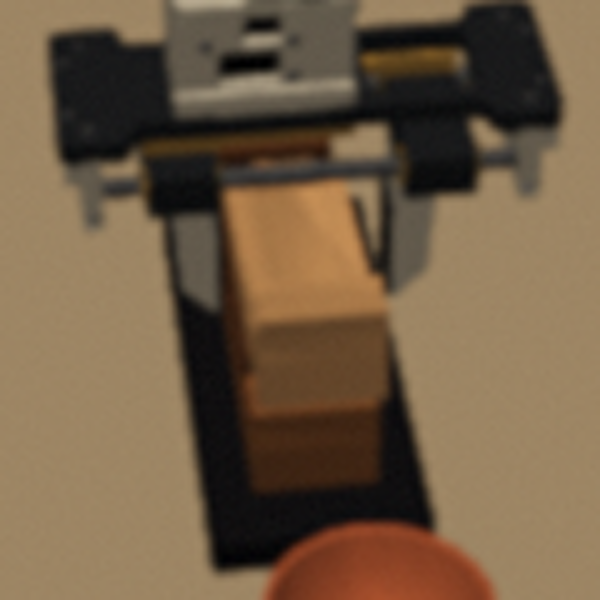

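Run:
```python
from h import *
w=cam('wrist')
u=np.array([np.cos(np.radians(169.3)),np.sin(np.radians(169.3))]);v=np.array([-u[1],u[0]])
q=lambda l:[(x/4+235-.4,y/3.7+50-.4) for x,y in l]
def f(l,z): P=onz(w,q(l),z); return [[round(float((p[:2]-[596,22])@u),1),round(float((p[:2]-[596,22])@v),1)] for p in P]
print('lip',f([(82,241),(571,241)],83)); print('tip',f([(107,266),(562,266)],71)); print('sh',f([(87,413),(584,413)],87.5)); 
for l in ([(82,241),(571,241)],[(107,266),(562,266)],[(87,413),(584,413)]): print(zfit(w,*q(l)).round(1))
```

```text
lip [[64.1, 24.7], [63.8, -25.4]]
tip [[61.5, 24.0], [61.3, -26.3]]
sh [[45.0, 23.9], [44.8, -26.2]]
83.3
71.9
87.9
```

Call:
apply_moves(
  rows=[
    [[0, 0.2, 0], 0, 4],
    [[0, 0.2, 0], 0, 4],
    [[0, 0.2, 0], 0, 4],
  ],
)

```text
time: 16.95
tool_pos: [615.8, 18.9, 90.0]
tcp_rot: [-1.569, 0.007, -0.19]
contact_force: [-0.9, 0.3, -1.2]
grip_width: 49.7
```

Call:
apply_moves(
  rows=[
    [[-0.2, 0, 0], 0, 4],
    [[-0.5, 0, 0], 0, 4],
    [[-0.7, 0, 0], 0, 4],
    [[-0.9, 0, 0], 0, 4],
  ],
)

```text
time: 17.45
tool_pos: [606.8, 20.6, 90.1]
tcp_rot: [-1.569, 0.007, -0.19]
contact_force: [-0.1, 0.3, -1.6]
grip_width: 49.8
```

Call:
apply_moves(
  rows=[
    [[-0.2, 0, 0], 0, 4],
    [[-0.4, 0, 0], 0, 4],
    [[-0.5, 0, 0], 0, 4],
  ],
)

```text
time: 17.82
tool_pos: [601.7, 21.6, 90.1]
tcp_rot: [-1.569, 0.008, -0.19]
contact_force: [-0.8, -0.5, -1.5]
grip_width: 49.7
```

Call:
apply_moves(
  rows=[
    [[-0.1, 0, 0], 0, 4],
    [[-0.2, 0, 0], 0, 4],
  ],
)

```text
time: 18.08
tool_pos: [599.8, 22.0, 90.1]
tcp_rot: [-1.569, 0.007, -0.19]
contact_force: [0.1, -0.3, -0.8]
grip_width: 49.7
```

Run:
```python
from h import *
o=st()
```

```text
t 18.07 pos [599.8  22.   90.1] rot [-1.569  0.007 -0.19 ] F [ 0.1 -0.3 -0.8] M [ 0.1  -0.11 -0.05] w 49.7
```

Call:
apply_moves(
  rows=[
    [[-0.05, 0, 0], 0, 4],
    [[-0.1, 0, 0], 0, 4],
  ],
)

```text
time: 18.32
tool_pos: [599.0, 22.1, 90.2]
tcp_rot: [-1.569, 0.007, -0.19]
contact_force: [0.6, 0.1, -1.0]
grip_width: 49.7
```

Call:
apply_moves(
  rows=[
    [[-0.05, 0, 0], 0, 4],
    [[-0.1, 0, 0], 0, 4],
  ],
)

```text
time: 18.58
tool_pos: [598.1, 22.3, 90.2]
tcp_rot: [-1.569, 0.007, -0.19]
contact_force: [1.5, -0.8, -1.4]
grip_width: 49.8
```

Run:
```python
from h import *
o=st()
w=cam('wrist'); im=vision.capture('wrist'); cv2.imwrite('pics/w11.png',im[:,:,::-1]); cv2.imwrite('pics/w11c.png',cv2.resize(im[50:210,235:400,::-1],None,fx=4,fy=3.7,interpolation=cv2.INTER_CUBIC))
```

```text
t 18.57 pos [598.1  22.3  90.2] rot [-1.569  0.007 -0.19 ] F [ 1.5 -0.8 -1.4] M [ 0.02 -0.43 -0.05] w 49.8
```

View pics/w11c.png

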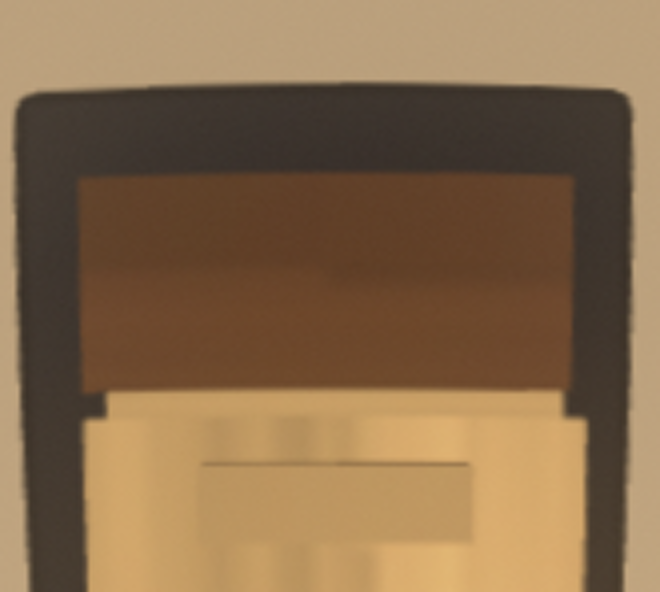

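Run:
```python
from h import *
w=cam('wrist')
u=np.array([np.cos(np.radians(169.3)),np.sin(np.radians(169.3))]);v=np.array([-u[1],u[0]])
q=lambda l:[(x/4+235-.4,y/3.7+50-.4) for x,y in l]
def f(l,z): P=onz(w,q(l),z); return [[round(float((p[:2]-[596,22])@u),1),round(float((p[:2]-[596,22])@v),1)] for p in P]
print('back',f([(78,179),(573,177)],83));print('lip',f([(82,393),(571,390)],83)); print('sh',f([(84,419),(587,417)],87.5)); print(zfit(w,*q([(84,419),(587,417)])))
print(zfit(w,*q([(78,178),(573,178)])),zfit(w,*q([(82,392),(571,392)])))
```

```text
back [[89.1, 24.7], [89.0, -25.3]]
lip [[65.2, 24.7], [65.3, -25.3]]
sh [[62.7, 23.8], [62.7, -26.3]]
87.81211572901114
82.88583859829805 83.108465406238
```

Call:
apply_moves(
  rows=[
    [[0.15, 0, 0], 0, 4],
    [[0.26, 0, 0], 0, 4],
    [[0.26, 0, 0], 0, 4],
  ],
)

```text
time: 19.0
tool_pos: [600.7, 21.8, 90.2]
tcp_rot: [-1.569, 0.007, -0.19]
contact_force: [0.6, 0.2, -1.8]
grip_width: 49.9
```

Call:
apply_moves(
  rows=[
    [[0, 0, 0], 0, 6.5],
    [[0, 0, 0], 0, 6.5],
    [[0, 0, 0], 0, 6.5],
  ],
)

```text
time: 19.38
tool_pos: [600.8, 21.8, 90.3]
tcp_rot: [-1.569, 0.006, -0.19]
contact_force: [-0.9, -0.1, 0.1]
grip_width: 64.7
```

Run:
```python
from h import *
o=st()
w=cam('wrist'); im=vision.capture('wrist'); cv2.imwrite('pics/w12.png',im[:,:,::-1]); cv2.imwrite('pics/w12c.png',cv2.resize(im[50:210,235:400,::-1],None,fx=4,fy=3.7,interpolation=cv2.INTER_CUBIC))
s=vision.capture('scene'); cv2.imwrite('pics/s12.png',cv2.resize(s[200:320,260:380,::-1],None,fx=5,fy=5,interpolation=cv2.INTER_CUBIC))
```

```text
t 19.38 pos [600.8  21.8  90.3] rot [-1.569  0.006 -0.19 ] F [-0.9 -0.1  0.1] M [ 0.09 -0.16  0.01] w 64.7
```

View pics/w12c.png

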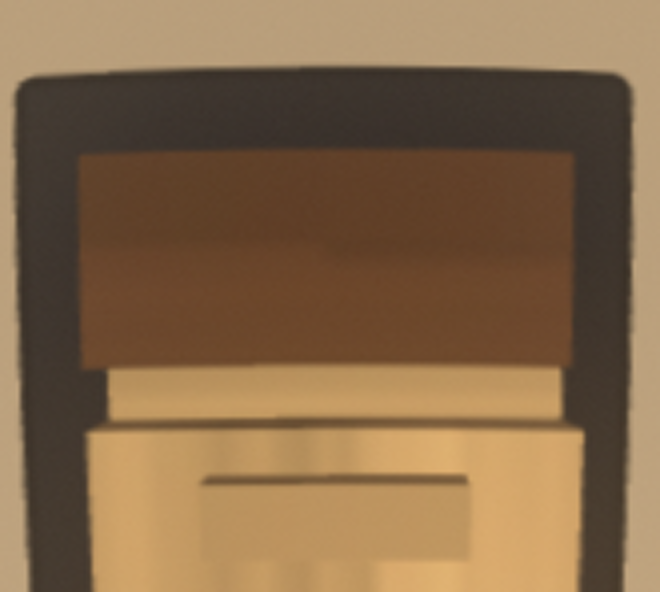

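View pics/s12.png

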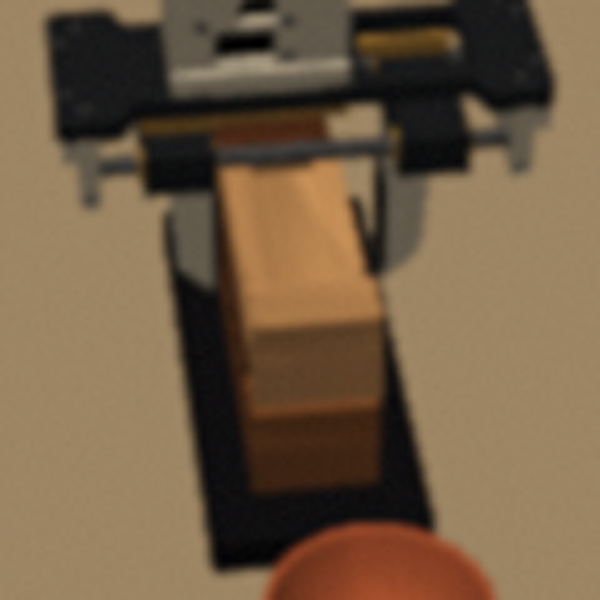

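Run:
```python
from h import *
w=cam('wrist')
u=np.array([np.cos(np.radians(169.3)),np.sin(np.radians(169.3))]);v=np.array([-u[1],u[0]])
q=lambda l:[(x/4+235-.4,y/3.7+50-.4) for x,y in l]
def f(l,z): P=onz(w,q(l),z); return [[round(float((p[:2]-[596,22])@u),1),round(float((p[:2]-[596,22])@v),1)] for p in P]
print('back',f([(78,156),(573,154)],83));print('lip',f([(82,369),(571,367)],83)); print('sh',f([(87,431),(584,431)],86));print('rib',f([(203,485),(468,485)],94))
for l in ([(78,155),(573,155)],[(82,368),(571,368)],[(87,431),(584,431)]): print(zfit(w,*q(l)).round(1))
o=bot.get_obs(); go(o,(596,22),-10.7,-40,200)
```

```text
back [[89.1, 24.7], [89.0, -25.3]]
lip [[65.3, 24.7], [65.2, -25.3]]
sh [[58.6, 23.8], [58.4, -26.2]]
rib [[53.5, 11.5], [53.4, -13.8]]
82.8
82.7
86.2
shift [ -4.54 -10.94  -0.07] turn -0.004 q6 -84.0
```

Call:
apply_moves(
  rows=[
    [[0, -3, 0], 0, 7.5],
    [[0, -8, 0], 0, 9],
    [[-4, -12, 0], 0, 9],
    [[-7, -12, 0], 0, 9],
    [[-7, -12, 0], 0, 9],
  ],
)

```text
time: 20.1
tool_pos: [531.4, 35.2, 211.7]
tcp_rot: [-1.569, 0.006, -0.19]
contact_force: [-0.2, -0.2, -0.2]
grip_width: 90.0
```

Run:
```python
from h import *
o=st()
w=cam('wrist'); np.save('pics/w13.npy',np.array([w],dtype=object)); im=vision.capture('wrist'); cv2.imwrite('pics/w13.png',im[:,:,::-1]); cv2.imwrite('pics/w13c.png',cv2.resize(im[100:345,230:410,::-1],None,fx=2.4,fy=2.4,interpolation=cv2.INTER_CUBIC))
```

```text
t 20.10 pos [531.4  35.2 211.7] rot [-1.569  0.006 -0.19 ] F [-0.2 -0.2 -0.2] M [ 0.04 -0.19 -0.02] w 90.0
```

View pics/w13c.png

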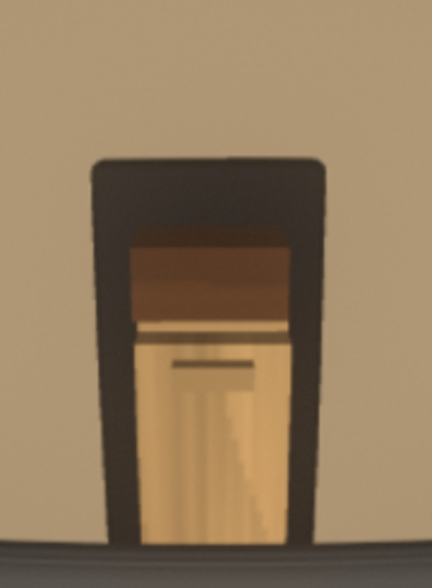

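Call:
apply_moves(
  rows=[
    [[0, -3, -6], 0, 9],
    [[0, -3, -12], 0, 9],
    [[-4, -3, -18], 0, 9],
    [[-8, -3, -24], 0, 9],
    [[-12, -3, -30], 0, 9],
  ],
)

```text
time: 20.78
tool_pos: [378.7, -217.6, 241.2]
tcp_rot: [-1.57, 0.005, -0.19]
contact_force: [-0.6, -0.4, 0.4]
grip_width: 89.9
```

Run:
```python
from h import *
o=st()
for n in ('top','scene'): im=vision.capture(n); cv2.imwrite(f'pics/{n}14.png',im[:,:,::-1])
t=cv2.imread('pics/top14.png');s=cv2.imread('pics/scene14.png')
cv2.imwrite('pics/t14c.png',cv2.resize(t[150:270,295:380],None,fx=5,fy=5,interpolation=cv2.INTER_CUBIC))
cv2.imwrite('pics/s14c.png',cv2.resize(s[220:320,270:370],None,fx=6,fy=6,interpolation=cv2.INTER_CUBIC))
```

```text
t 20.77 pos [ 378.7 -217.6  241.2] rot [-1.57   0.005 -0.19 ] F [-0.6 -0.4  0.4] M [ 0.05 -0.19  0.05] w 89.9
```

View pics/t14c.png

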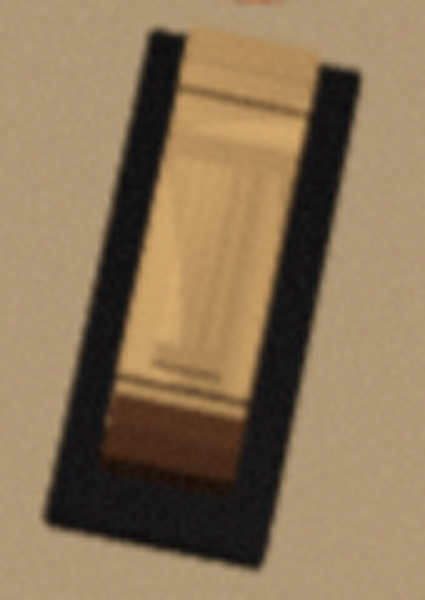

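View pics/s14c.png

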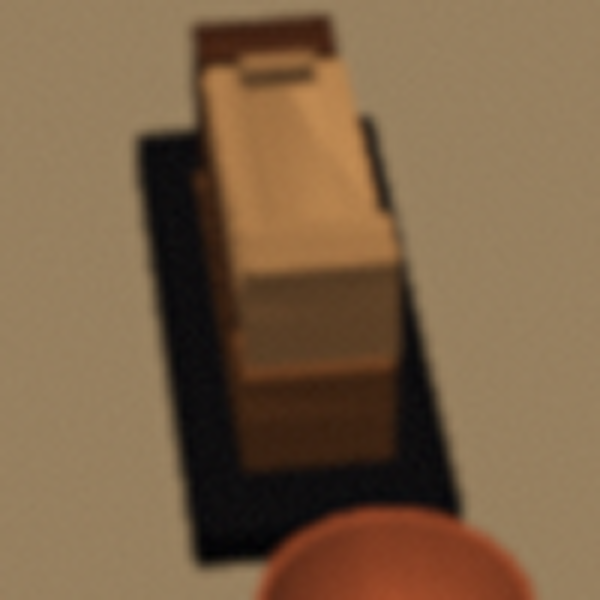

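View pics/top14.png

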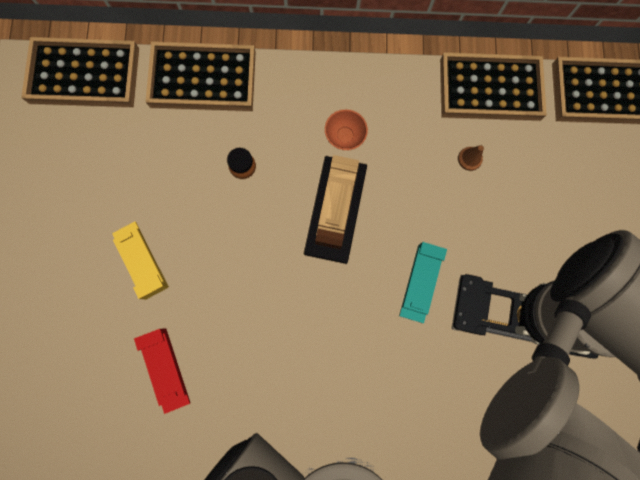

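Run:
```python
from h import *
c=cam('top');s=cam('scene')
p=lambda x,y:(295+x/5-.4,150+y/5-.4); q=lambda x,y:(270+x/6-.42,220+y/6-.42)
u=np.array([np.cos(np.radians(169.3)),np.sin(np.radians(169.3))]);v=np.array([-u[1],u[0]])
for n,a,b in (('heel y+',(190,27),(396,263)),('heel y-',(320,52),(243,275)),):
    P,e=tri(c,p(*a),s,q(*b)); print(n,P.round(1),e.round(1),'bot',((P[:2]-[596,22])@u).round(1),((P[:2]-[596,22])@v).round(1))
# expected image of pale heel back corners if level at z=105, and if raised by 4.6 deg
U=np.array([*u,0]);V=np.array([*v,0]);B=np.array([596,22,0.])
for z in (105,111): 
    for x,y in ((-73.5,25),(-73.5,-25)):
        P=B+U*x+V*y+[0,0,z]; a=proj(c,P)[0]; b=proj(s,P)[0]; print(z,y,'top crop',((a-[295,150]+.4)*5).round(0),'scene crop',((b-[270,220]+.42)*6).round(0))
a0=cv2.imread('pics/top0.png').astype(int);a1=cv2.imread('pics/top14.png').astype(int)
d=np.abs(a0-a1).max(2)
for n,(x,y) in dict(bowl=(346,128),jar=(240,162),cone=(471,157),turq=(423,283),yel=(138,260),red=(162,370)).items(): print(n,d[y-25:y+25,x-25:x+25].mean().round(1),np.percentile(d[y-25:y+25,x-25:x+25],99))
```

```text
heel y+ [672.6  32.7 103.8] 2.5 bot -73.3 -24.7
heel y- [664.2 -15.9 104.8] 2.1 bot -74.0 24.6
105 25 top crop [323.  54.] scene crop [245. 273.]
105 -25 top crop [193.  26.] scene crop [401. 260.]
111 25 top crop [325.  49.] scene crop [245. 259.]
111 -25 top crop [194.  21.] scene crop [401. 246.]
bowl 3.0 7.0
jar 3.2 8.0
cone 3.0 7.0
turq 3.0 7.0
yel 3.0 7.0
red 3.0 7.0
```

```bash
python3 -c "
from plant import order; print(order.close_job())"
```

```text
the job is handed in; nothing more can be done
None
```

The pile is built and handed in at about 21 s. The dark step is locked on the bottom step with its heel at the opposite end, and the pale step is locked on the dark one pointing the same way as the bottom step. For each, I set the step down tilted on its tongue tip and the rib below, then slid it in until the tongue touched the back wall. I then backed it off about 2.5 mm and let go so it dropped level.

**Last checks:**
- **Dark step:** its heel top measured about 82.8 mm high (83 expected), level front to back. It sits about 1 mm off nominal along the slot, inside the 1.5 mm play. Touching the pale tongue against its back wall shifted it by that much.
- **Pale step:** its heel top measured about 104 mm and its plate edge about 86 mm (105 and 86 expected), so it lies flat. It ends about 1.5 mm off exactly above the bottom step, and about 0.5 mm off nominal relative to the dark one.
- **Surroundings:** before and after top pictures show no change at the bowl, the jar, the ring cone or the turquoise, red and yellow look-alikes. The gripper is open and well clear of everything.
- **Agreement:** the top and scene views missed each other by 2 to 2.5 mm on the pale heel corners, about the calibration limit. One early two-view height of the pale tongue came out 5 to 6 mm low (0.5 to 2.4 mm against 7 expected). No check failed in a way that pointed to a bad fit.

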